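Weigh a tin on a hanging spring balance

TASK

Weigh the larger tin of solder: take the spring balance out of its holder, hang it by its top eye on the hook of the stand and let go of it, then hang the tin by its bail in the balance's lower hook, pushed in past the spring latch so that the latch shuts behind it. How heavy the tin is nobody knows, and the spring is delicate: ease the tin down until the balance carries all of it before you let go, so that it neither drops, springs up nor bobs, and never pull the balance past its 8 N mark or force it onto the stand. Leave both hanging free and still, and leave the other things on the bench alone.

Things in the scene. Friction and masses are not known exactly. Their poses are not given: they have to be found in the camera images.
- balance: Spring balance (hanging scale), 280 g, loose, upright in the holder at the start. Grey housing 26 (x) x 44 (y) x 95 (z) mm, white scale on its -x and +x faces. Origin: centre of the housing's underside. Wire eye on top (in x-z), wire hook with a latch below (in y-z). Grip the two side faces (y) 25 to 40 mm above the underside, tool leaning back about 45 degrees to stay clear of eye and stand.
- balance_eye (a point): Peak (wire centre) of the balance's top eye, 129 mm above the housing's underside. The eye is a closed ring of 5 mm wire in the balance's x-z plane, 23 mm wide outside, 13 mm inside, its opening about 31 mm high between the housing and the peak; the peak is a blunt V.
- rod (a joint): How far the draw rod with the hook is pulled out (m): 0 unloaded, 0.056 at its end stop. Spring 0.15 N per mm: it stands at (load - 0.2 N) / 150 N/m; the 8 N mark is at 0.052. Hardly damped: a load let go too early or too late bobs on it.
- hook_seat (a point): Where tin_bail lies (within 3 mm) in the balance's lower hook; 45.5 mm below the housing's underside unloaded, moves with the rod. 5 mm wire in the balance's y-z plane, inside y -8 to +8 mm of the seat, shank at +y, open to -y: free tip at y -12.5 mm, its top 14 mm above the seat; hook's lowest outside point 9.5 mm below the seat. 31 mm free between tip and housing for the bail to enter.
- latch (a joint): Spring latch of that hook (rad): 0 shut, 0.8 open, shuts by itself. A 3 mm bar hinged at y +6.5 mm, 22 mm above the seat, slanting down to the inside of the hook's tip (y -7.5 mm, 9 mm above the seat). Opens down and inwards only: a bail pressed down on it at y -2 mm first touches with tin_bail about 17 mm above the seat and opens it with under 1 N, the rod giving way by a few mm.
- holder: Black holder fixed to the bench, base 60 x 72 mm, a fork 66 mm high in which the balance stands with the same x and y directions. Origin: centre of its underside. 6 mm lips round the balance's foot: lift the balance straight up at least 70 mm to clear its hook from the fork.
- stand: Stand fixed to the bench: base plate 10 mm thick (x -30 to +95, y -52 to +144 mm), square column 30 mm, 400 mm high, at y +102 mm, with a hook of 6 mm wire reaching out of it along -y. Origin: on the bench straight below the hook's seat; y points from the seat to the column.
- stand_seat (a point): Where balance_eye lies (within 2 mm) when the balance hangs on the stand's hook, 357.5 mm above the bench. The hook's wire runs along the stand's y, dips in a V at the seat and ends in an upturned tip at y -12 mm whose top is 7.5 mm above this point; the wire's underside is 10.5 mm below it. The hung balance has the stand's x and y directions, its own hook open to -y.
- tin: The larger tin, closed, loose: steel cylinder 48 mm in diameter, 50 mm high, of unknown weight (0.14 to 0.70 kg), with a wire bail on top, 92 mm high to the bail's peak; stands on the bench. Origin: centre of its underside; z up. The bail stands in the tin's x-z plane: it crosses the hook's plane when tin and balance have the same heading.
- tin_bail (a point): Peak of the larger tin's bail: wire centre at its highest point, 92 mm above the tin's underside. Bail of 5 mm wire, 28 mm wide in x, opening 40 mm high above the tin's top; the peak is a blunt V.
- small_tin: The smaller tin, loose: 30 mm in diameter, 28 mm high, 54 mm with its bail. Not to be used. Origin: centre of its underside.
- flux_vial: Small brown bottle, 24 mm in diameter, 55 mm high, standing on the bench, loose. Leave it alone. Origin: centre of its underside.
- syringe: White dispensing syringe lying on the bench, about 140 mm long, 34 mm wide, 26 mm high, loose. Leave it alone. Origin: on the bench below its middle; x along it.
Mind the look-alikes: they are no part of the job. Leave any green look-alike of the balance alone. What is shaped like the tin but brown is not meant.

How it is judged:
By the outcome, as a careful person would: the job done as asked, in the order asked, and still so for the second after the job is handed in, with the robot touching nothing.
It also fails if it takes over 72 s, if anything falls off the work surface, if the arm or the gripper's body presses on something with over 40 N, if the wrist force passes 120 N, or if a joint passes its speed limit or range.

ROBOT

A 7-joint arm with a two-finger parallel gripper is mounted at the origin on the work surface. World frame = base frame: x ahead of the robot, y to its left, z up, the work surface at z = 0. Lengths are in mm, angles in rad, forces in N, time in s.
With the tool pointing down it reaches from about 400 to 875 mm from the base axis. Payload 4.4 kg.
Tool frame: the origin (TCP) lies on the centre line of the jaws, within the pads' length; the fingertips stand 25 mm ahead of it and the grasp point (between the pads) lies 6 mm ahead of it; x points along the fingers, y is the direction in which the jaws open and shut, and the axes are right-handed (so a half turn about x gives the same grasp; the last joint's range is limited). The gripper opens to 85 mm and grips with 20 to 120 N. Pads are 22 mm wide; open, the fingers measure 114 mm over their backs; the gripper's body (76 mm by 85 mm) begins 54 mm behind the grasp point. The pads swing forward as they close: fully open they stand 13 mm farther back than shut.
Start: joints at [1.282, 0.628, 0.038, 1.517, -0.027, 0.996, -0.02], TCP at [143.651, -633.942, 256.313] pointing down, gripper open.
Joint ranges: [-3.06, 3.06], [-0.37, 2.12], [-1.25, 1.32], [0.18, 2.47], [-1.1, 4.24], [0.23, 1.98], [-2.94, 2.94]. Speed limits (rad/s): [2.57, 2.57, 3.14, 3.14, 3.14, 3.14, 3.14].

INTERFACE

Orientations are given as [roll, pitch, yaw] about the fixed x, y, z axes, in that order (R = Rz(yaw) Ry(pitch) Rx(roll)).
In Python, from cell import * gives the robot as it stands. The module is installed in compiled form; this text tells all that it offers.
- The arm moves only by the tool jog_arm, never from a script. Its argument "series" is a list of rows, each a list of 3 entries, a list of its own where there are three numbers: the turn, a rotation vector about the tool's x, y, z in degrees, then the shift along the tool's x, y, z in mm, then the gripper's target within -1 to 1 (shut at 1, half-way at 0, fully open at -1). In form: [[[rx, ry, rz], [dx, dy, dz], hand], ...]. A call has 1 to 8 rows; each row shifts and turns the commanded pose from where the row before left it, along the tool's axes as they then stand; what a row does not reach is not made up. A row lasts 1/8 s, in which the tool goes at most 62.5 mm and 10.7 degrees, less where a joint would pass 70% of its speed; a pose out of reach is approached as far as the arm can. A call is refused whole if a number of a shift passes 62.5 or a number of a turn 10.7, either way. A call with a gripper value outside its range is refused whole. The fingers move at their own pace and stop on an object; the grip force is fixed at half the most. Time passes only in rows, so rows that do not move let the fingers close. It gives the time, the measured TCP pose, the force and the opening at its end, in the units of the state.
- read_state(): the state, without advancing time (a new reading comes with each control period).
- get_image(name): name is "side" or "top" or "wrist"; returns a dict with "img" (420x560x3 uint8, red, green, blue), "range_z" (420x560 float32, mm along the optical axis (not along the pixel's ray), 0 where there is no reading), "fovy" (degrees; the focal length in pixels is half the picture's height over the tangent of half this angle, whatever the lens; pixels are square), "cx", "cy" (the principal point, pixels), "cam_to_world" (4x4, takes a point from camera to world coordinates). Camera axes: x right, y up, looking along -z (the intrinsics and any distortion apply to the point x, -y, -z); pixel columns grow to the right and rows downward; lengths in mm; the calibration is good to about 2 mm. A picture is of the moment at which its call begins.
- finish_job(): hands the job in, once; it reports no verdict.
The state is a dict: "clock": time; "qpos": joint angles; "qd": joint speeds; "tau": joint torques, N m; "eef_pos": TCP position; "tool_rot": TCP orientation; "force": force on the tool from outside, world axes, zero at the start; "torque": the same for the moment, N m; "width": finger opening in mm.
Only numpy, scipy, OpenCV 4.12 (cv2) and the standard library are available. Lean on these libraries where they do the work, as an engineer would, in place of code of your own. Each camera call takes 0.05 s, during which the arm holds its last target. There are 200 camera calls.

## Working session

There is one attempt and no reset: what is moved stays moved. The work goes in short steps, Python scripts to look and compute and a tool call to move; the robot and the scene stay as the last step left them, time stands still between calls to the robot, and variables do not carry over. Pictures are saved under pics/ and viewed, about 8 in all and at most 12, crops included, and the job is handed in when it is done.

Besides the shell and the picture viewer there is one more tool, called after "Request:" by a JSON object that holds its "name" and its "arguments", one argument or row to a line. jog_arm: Moves the arm, as the interface text tells. Its arguments: {"type":"object","properties":{"series":{"type":"array"}},"required":["series"]}

```bash
mkdir -p pics; cat > h.py <<'E'
from cell import *
import numpy as np, cv2
def snap(name,fn=None):
    d=get_image(name); np.savez('pics/%s.npz'%(fn or name),**{k:np.array(v) for k,v in d.items()})
    cv2.imwrite('pics/%s.png'%(fn or name),d['img'][:,:,::-1]); return d
def load(fn): return dict(np.load('pics/%s.npz'%fn))
def cloud(d):
    H,W=d['range_z'].shape; f=H/2/np.tan(np.radians(float(d['fovy']))/2)
    v,u=np.mgrid[:H,:W]; z=d['range_z']
    P=np.stack([(u-float(d['cx']))/f*z,-(v-float(d['cy']))/f*z,-z,np.ones_like(z)],-1)
    return P@d['cam_to_world'].T
E
python3 - <<'E'
from h import *
a=snap('top','top0'); b=snap('side','side0'); 
cv2.imwrite('pics/m0.png',cv2.resize(np.vstack([a['img'],b['img']])[:,:,::-1],None,fx=.71,fy=.71))
print({k:a[k] for k in a if k not in('img','range_z')}); print(b['fovy'],b['cam_to_world'])
print(read_state())
E
```

```text
{'fovy': 50.49840843933886, 'cx': 277.66604079566247, 'cy': 206.23061989967275, 'cam_to_world': array([[ 2.92516896e-02,  9.86179526e-01, -1.63077532e-01,
         3.43476818e+02],
       [-9.99572065e-01,  2.88339407e-02, -4.92851385e-03,
        -1.89224245e+01],
       [-1.58231568e-04,  1.63151913e-01,  9.86600947e-01,
         1.48430081e+03],
       [ 0.00000000e+00,  0.00000000e+00,  0.00000000e+00,
         1.00000000e+00]])}
49.75236970596471 [[ 9.18254434e-01  1.98079416e-01 -3.42889690e-01  1.63999808e+02]
 [-3.95302244e-01  5.09568303e-01 -7.64248834e-01 -8.83348544e+02]
 [ 2.33437546e-02  8.37319944e-01  5.46214592e-01  8.24264499e+02]
 [ 0.00000000e+00  0.00000000e+00  0.00000000e+00  1.00000000e+00]]
{'clock': 0.1, 'qpos': array([ 1.28218268,  0.62923058,  0.03843436,  1.51827912, -0.0270157 ,
        0.99628495, -0.02002908]), 'qd': array([-0.00092085, -0.00323799,  0.00087415, -0.00163274,  0.00068213,
       -0.00075566,  0.00168478]), 'tau': array([ 2.51266734e-03, -5.64529288e+01,  1.23014543e+00, -1.93971634e+01,
        1.12073580e-02,  5.42400288e-03, -1.97581591e-05]), 'eef_pos': array([ 143.55936991, -633.41837364,  255.49218863]), 'tool_rot': array([-1.57279752,  1.5691116 ,  1.79157931]), 'force': array([-0.04258766,  0.59369025, -0.42603588]), 'torque': array([-0.02418099,  0.00710658,  0.00485721]), 'width': 85.64601553973557}
```

View pics/top0.png

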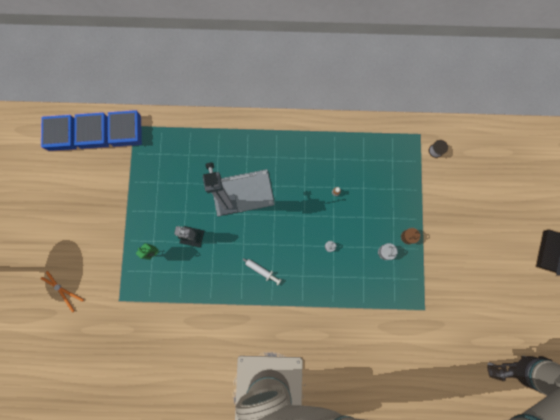

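View pics/side0.png

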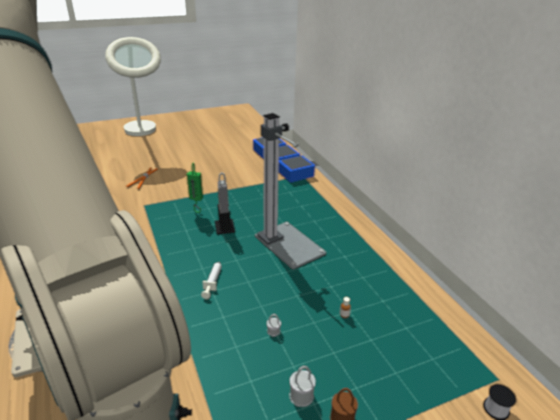

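The top picture shows the stand plate at about (245,193) and the column at (220,195). The grey balance in its black holder is at (187,235), with a green look-alike at (146,251). The tin candidates are grey (389,252), brown (411,236) and small (331,246). The larger grey one fits "tin". I'll confirm this in enlarged crops.

```bash
python3 - <<'E'
from h import *
a=load('top0')['img'];b=load('side0')['img']
z=lambda i,x,y,w,h:cv2.resize(i[y:y+h,x:x+w],(400,300),interpolation=cv2.INTER_CUBIC)
m=np.vstack([np.hstack([z(a,130,150,160,120),z(b,180,100,160,120)]),np.hstack([z(a,310,215,120,90),z(b,250,315,140,105)])])
cv2.imwrite('pics/c1.png',m[:,:,::-1])
P=cloud(load('top0'))
for n,(x,y,w,h) in dict(stand=(195,155,90,65),bal=(168,222,40,28),tin=(376,238,26,28),brown=(400,225,25,22)).items():
    q=P[y:y+h,x:x+w,:3].reshape(-1,3); print(n)
    for lo,hi in [(5,14),(20,40),(40,60),(60,75),(75,100),(100,160),(160,230),(230,300),(300,350),(350,380),(380,420)]:
        s=q[(q[:,2]>lo)&(q[:,2]<hi)]
        if len(s)>3: print(lo,hi,len(s),s.min(0).round(),s.max(0).round(),np.median(s,0).round(1), cv2.minAreaRect(s[:,:2].astype(np.float32)))
E
```

```text
stand
5 14 1491 [537. -33.   5.] [766. 274.  14.] [637.5  87.2   9. ] ((651.3043823242188, 120.39503479003906), (221.75839233398438, 304.0045471191406), 1.8149199485778809)
20 40 137 [554.  37.  20.] [672. 187.  39.] [573.6 144.7  23.1] ((616.0881958007812, 115.15084838867188), (59.391178131103516, 174.39378356933594), 43.310523986816406)
40 60 17 [570. 140.  41.] [597. 166.  59.] [573.8 147.2  49.2] ((578.1322021484375, 149.13421630859375), (16.723785400390625, 34.791996002197266), 51.89345169067383)
60 75 9 [570. 142.  65.] [602. 167.  73.] [574.  148.3  69.8] ((581.8343505859375, 150.24032592773438), (15.251056671142578, 39.03226852416992), 56.49027633666992)
75 100 18 [570. 140.  75.] [598. 168. 100.] [572.5 153.3  87.1] ((577.9813842773438, 149.55703735351562), (17.572799682617188, 36.42990493774414), 50.52223205566406)
100 160 46 [569. 140. 103.] [602. 167. 160.] [574.1 147.6 131.4] ((580.4066162109375, 148.57810974121094), (18.389129638671875, 38.61689758300781), 56.35517883300781)
160 230 65 [569. 140. 161.] [601. 168. 230.] [573.6 149.1 197.7] ((579.5890502929688, 149.066436
[... 2951 characters left out ...]
)
20 40 22 [ 474. -446.   20.] [ 513. -423.   40.] [ 485.8 -428.8   28.8] ((491.2099304199219, -431.3924560546875), (41.80092239379883, 14.341070175170898), 21.475378036499023)
40 60 178 [ 473. -471.   41.] [ 522. -422.   58.] [ 497.7 -446.    49.4] ((498.3357238769531, -446.9097900390625), (49.20237731933594, 48.94414138793945), 74.10005187988281)
60 75 5 [ 487. -458.   65.] [ 510. -436.   74.] [ 487.5 -442.5   69.6] ((496.93975830078125, -448.4258728027344), (4.620733737945557, 31.54446029663086), 46.07276153564453)
75 100 13 [ 489. -451.   76.] [ 504. -437.   95.] [ 494.6 -444.4   91.8] ((495.3955383300781, -445.4939270019531), (4.5448126792907715, 19.794309616088867), 46.278282165527344)
```

View pics/c1.png

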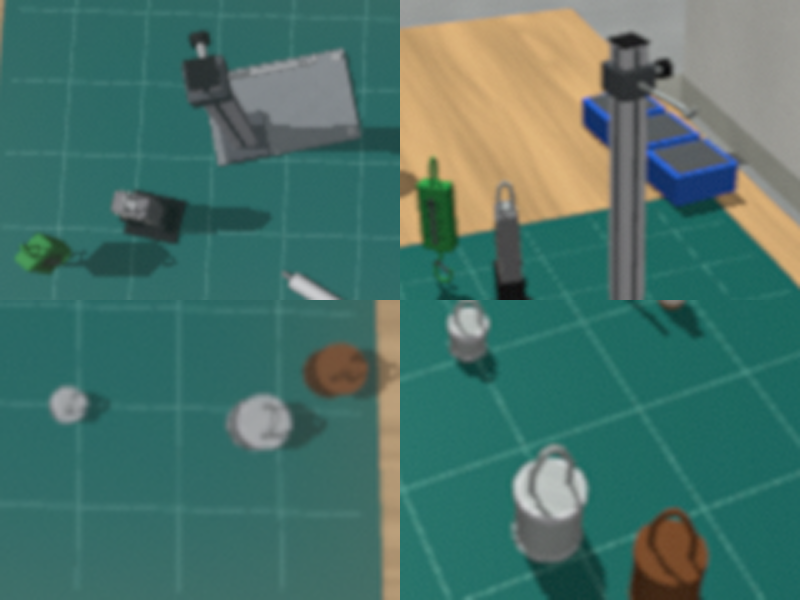

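The crop confirms the following:
- **Tin:** the larger grey tin at (389,252), radius 24 mm and 92 mm to its bail. The brown look-alike is at (411,236) and the small tin is at (331,246).
- **Balance:** grey, in the black holder. The green one is the decoy.
- **Stand hook:** reaches from the column over the plate.

I'll plan the approach now.

```bash
cat >> h.py <<'E'
from scipy.spatial.transform import Rotation as Ro, Slerp
def rot(psi,lam,s=1):  # heading psi deg, lean lam deg from vertical; tool y = s*heading-left
    p,l=np.radians([psi,lam]); x=np.array([np.cos(p)*np.sin(l),np.sin(p)*np.sin(l),-np.cos(l)])
    y=s*np.array([-np.sin(p),np.cos(p),0]); return Ro.from_matrix(np.stack([x,y,np.cross(x,y)],1))
def now():
    s=read_state(); return s['eef_pos'],Ro.from_euler('xyz',s['tool_rot']),s
def plan(grasp,R,n=None,off=6,hand=-1,dec=1):
    "rows to bring grasp point (off mm ahead of TCP) to 'grasp' with orientation R"
    p,R0,s=now(); t=np.array(grasp)-off*R.as_matrix()[:,0]
    a=np.degrees((R0.inv()*R).magnitude()); d=np.linalg.norm(t-p)
    n=n or int(max(np.ceil(a/10),np.ceil(d/55),1)); sl=Slerp([0,1],Ro.concatenate([R0,R]))
    print('dist %.1f ang %.1f n %d q'%(d,a,n),s['qpos'].round(2),'F',s['force'].round(2),'w',round(s['width'],1),'t',round(s['clock'],2))
    for i in range(n):
        A=sl(i/n);rv=(A.inv()*sl((i+1)/n)).as_rotvec(degrees=True);sh=A.inv().apply((t-p)/n)
        print('[%s,%s,%g],'%(list(map(float,rv.round(dec))),list(map(float,sh.round(dec))),hand))
E
python3 - <<'E'
from h import *
p,R,s=now(); print(p,R.as_matrix().round(2))
for sg in(1,-1):print(sg);plan([430,282,215],rot(-12.5,48,sg)) if sg==1 else None
P=cloud(load('top0'))
q=P[155:225,195:285,:3].reshape(-1,3)
s=q[(q[:,2]>385)&(q[:,2]<420)]; print(cv2.minAreaRect(s[:,:2].astype(np.float32)))
s=q[(q[:,2]>340)&(q[:,2]<385)&(q[:,1]<128)]; print(len(s),s[s[:,1].argsort()][::4].round(1)); 
v,w=np.linalg.eigh(np.cov(s[:,:2].T));print(w[:,1],s.mean(0))
E
```

```text
[ 143.55936991 -633.41837364  255.49218863] [[-0.    0.22 -0.98]
 [ 0.   -0.98 -0.22]
 [-1.   -0.   -0.  ]]
1
dist 959.5 ang 157.0 n 18 q [ 1.28  0.63  0.04  1.52 -0.03  1.   -0.02] F [-0.04  0.59 -0.43] w 85.6 t 0.1
[[-7.9, -0.8, 3.5],[2.1, -46.2, -26.5],-1],
[[-7.9, -0.8, 3.5],[-1.0, -42.1, -32.7],-1],
[[-7.9, -0.8, 3.5],[-4.0, -37.0, -38.1],-1],
[[-7.9, -0.8, 3.5],[-6.6, -31.1, -42.8],-1],
[[-7.9, -0.8, 3.5],[-9.0, -24.4, -46.5],-1],
[[-7.9, -0.8, 3.5],[-10.9, -17.2, -49.3],-1],
[[-7.9, -0.8, 3.5],[-12.5, -9.5, -51.0],-1],
[[-7.9, -0.8, 3.5],[-13.5, -1.6, -51.5],-1],
[[-7.9, -0.8, 3.5],[-14.1, 6.4, -51.0],-1],
[[-7.9, -0.8, 3.5],[-14.2, 14.2, -49.4],-1],
[[-7.9, -0.8, 3.5],[-13.7, 21.7, -46.7],-1],
[[-7.9, -0.8, 3.5],[-12.8, 28.8, -43.0],-1],
[[-7.9, -0.8, 3.5],[-11.4, 35.2, -38.4],-1],
[[-7.9, -0.8, 3.5],[-9.5, 40.8, -33.0],-1],
[[-7.9, -0.8, 3.5],[-7.3, 45.5, -26.9],-1],
[[-7.9, -0.8, 3.5],[-4.7, 49.1, -20.2],-1],
[[-7.9, -0.8, 3.5],[-1.8, 51.6, -13.2],-1],
[[-7.9, -0.8, 3.5],[1.3, 53.0, -6.0],-1],
-1
((587.2574462890625, 157.71310424804688), (32.20512008666992, 32.24584197998047), 14.02826976776123)
78 [[611.1  45.  364.9]
 [609.4  47.7 360.6]
 [611.1  52.8 364.1]
 [613.   55.9 355.6]
 [609.8  60.9 357.1]
 [607.7  66.2 354. ]
 [604.   71.  358. ]
 [609.9  74.  355.4]
 [606.   78.7 359.8]
 [601.2  83.9 356.9]
 [604.1  86.8 355.7]
 [603.8  91.9 356.2]
 [600.   96.5 360.5]
 [598.7  99.6 354.5]
 [597.5 104.3 359.1]
 [598.  109.8 356. ]
 [597.6 112.3 357.4]
 [595.1 117.5 356.2]
 [594.8 122.6 357. ]
 [594.3 127.6 358.2]]
[-0.22099808  0.97527424] [603.25173558  86.15287123 358.45714814]
```

```bash
python3 - <<'E'
from h import *
plan([500,-100,320],rot(0,30,1),16)
E
```

```text
dist 643.7 ang 167.7 n 16 q [ 1.28  0.63  0.04  1.52 -0.03  1.   -0.02] F [-0.04  0.59 -0.43] w 85.6 t 0.1
[[-10.1, -0.3, 2.7],[-4.3, -27.6, -28.9],-1],
[[-10.1, -0.3, 2.7],[-5.7, -21.9, -33.3],-1],
[[-10.1, -0.3, 2.7],[-6.7, -15.4, -36.5],-1],
[[-10.1, -0.3, 2.7],[-7.5, -8.4, -38.6],-1],
[[-10.1, -0.3, 2.7],[-7.9, -1.2, -39.4],-1],
[[-10.1, -0.3, 2.7],[-8.0, 6.2, -38.9],-1],
[[-10.1, -0.3, 2.7],[-7.8, 13.3, -37.2],-1],
[[-10.1, -0.3, 2.7],[-7.2, 20.0, -34.2],-1],
[[-10.1, -0.3, 2.7],[-6.3, 26.0, -30.1],-1],
[[-10.1, -0.3, 2.7],[-5.1, 31.1, -25.0],-1],
[[-10.1, -0.3, 2.7],[-3.6, 35.2, -19.1],-1],
[[-10.1, -0.3, 2.7],[-2.0, 38.2, -12.6],-1],
[[-10.1, -0.3, 2.7],[-0.2, 39.8, -5.7],-1],
[[-10.1, -0.3, 2.7],[1.7, 40.2, 1.4],-1],
[[-10.1, -0.3, 2.7],[3.6, 39.2, 8.4],-1],
[[-10.1, -0.3, 2.7],[5.5, 36.9, 15.1],-1],
```

Request:
{"name": "jog_arm", "arguments": {
  "series": [
    [[-10,0,2.7],[-4,-28,-29],-1],
    [[-10,0,2.7],[-6,-22,-33],-1],
    [[-10,0,2.7],[-7,-15,-37],-1],
    [[-10,0,2.7],[-7,-8,-39],-1],
    [[-10,0,2.7],[-8,-1,-39],-1],
    [[-10,0,2.7],[-8,6,-39],-1],
    [[-10,0,2.7],[-8,13,-37],-1],
    [[-10,0,2.7],[-7,20,-34],-1]
  ]
}}

```text
clock: 1.1
eef_pos: [322.0, -367.5, 296.5]
tool_rot: [0.862, 1.223, -0.64]
force: [0.8, 0.1, 1.2]
width: 85.2
```

Request:
{"name": "jog_arm", "arguments": {
  "series": [
    [[-10,0,2.7],[-6,26,-30],-1],
    [[-10,0,2.7],[-5,31,-25],-1],
    [[-10,0,2.7],[-4,35,-19],-1],
    [[-10,0,2.7],[-2,38,-13],-1],
    [[-10,0,2.7],[0,40,-6],-1],
    [[-10,0,2.7],[2,40,1],-1],
    [[-10,0,2.7],[4,39,8],-1],
    [[-10,0,2.7],[6,37,15],-1]
  ]
}}

```text
clock: 2.1
eef_pos: [500.0, -105.3, 345.4]
tool_rot: [0.125, 1.048, 0.096]
force: [0.3, -0.0, 0.4]
width: 85.4
```

```bash
python3 - <<'E'
from h import *
b=np.array([477,271.5]);u=np.array([np.cos(np.radians(-12.5)),np.sin(np.radians(-12.5))])
g=[*(b-80*u),106+75]; print(g)
plan(g,rot(-12.5,48,1),8)
E
```

```text
[np.float64(398.89631943040536), np.float64(288.8151691150482), 181]
dist 439.2 ang 22.3 n 8 q [ 1.12  0.25 -1.03  2.17  0.26  0.34  1.48] F [ 0.31 -0.04  0.41] w 85.4 t 2.1
[[0.9, -2.3, -1.3],[13.2, 47.9, -23.5],-1],
[[0.9, -2.3, -1.3],[11.1, 47.8, -24.7],-1],
[[0.9, -2.3, -1.3],[9.1, 47.6, -25.8],-1],
[[0.9, -2.3, -1.3],[6.9, 47.4, -26.8],-1],
[[0.9, -2.3, -1.3],[4.8, 47.1, -27.8],-1],
[[0.9, -2.3, -1.3],[2.6, 46.8, -28.7],-1],
[[0.9, -2.3, -1.3],[0.4, 46.4, -29.4],-1],
[[0.9, -2.3, -1.3],[-1.8, 45.9, -30.1],-1],
```

Request:
{"name": "jog_arm", "arguments": {
  "series": [
    [[1,-2,-1],[13,48,-23],-1],
    [[1,-2,-1],[11,48,-25],-1]
  ]
}}

```text
clock: 2.35
eef_pos: [488.5, -70.6, 325.7]
tool_rot: [0.071, 1.033, 0.005]
force: [-0.0, -0.6, 0.4]
width: 85.4
```

```bash
python3 - <<'E'
from h import *
p,R,s=now();print(p,s['qpos'].round(2),s['tool_rot'])
E
```

```text
[488.4572856  -70.62469366 325.73310432] [ 0.99  0.23 -1.01  2.26  0.7   0.27  0.92] [0.07126068 1.03273274 0.00481674]
```

The IK is running near q6's lower limit. I'll fit a quick kinematic model to choose a good wrist branch.

```bash
cat > kin.py <<'E'
from h import *
from scipy.optimize import least_squares
import itertools,json
D=[([1.28218268,0.62923058,0.03843436,1.51827912,-0.0270157,0.99628495,-0.02002908],[143.56,-633.42,255.49],[-1.57279752,1.5691116,1.79157931]),
([1.12,.25,-1.03,2.17,.26,.34,1.48],[500,-105.3,345.4],[.125,1.048,.096])]
def fk(q,L,sg,off):
    d1,d3,d5,d7,a3,a5,a7=L
    e=lambda ax,a:Ro.from_euler(ax,a)
    R=e('z',sg[0]*q[0]+off[0]);p=np.array([0,0,d1],float)
    R=R*e('y',q[1]);R=R*e('z',sg[1]*q[2]);p=p+R.apply([a3,0,d3])
    R=R*e('y',q[3]);p=p+R.apply([a5,0,0]);R=R*e('z',sg[2]*q[4]);p=p+R.apply([0,0,d5])
    R=R*e('y',q[5]);R=R*e('z',sg[3]*q[6]+off[1]);p=p+R.apply([a7,0,d7])
    return p,R
M=Ro.from_matrix([[0,0,1],[0,1,0],[-1,0,0]]).inv() # tool x = flange z
E
python3 - <<'E'
from kin import *
p,R,s=now(); D.append((s['qpos'],p,s['tool_rot']))
best=[]
for sg in itertools.product([1,-1],repeat=4):
    def res(v):
        r=[]
        for q,p,ro in D:
            P,R=fk(q,v[:7],sg,v[7:9]); Rt=Ro.from_euler('xyz',ro).as_matrix()
            A=R.as_matrix(); r+=list(P-p)+list(200*(A[:,2]-Rt[:,0]))+list(200*(A[:,1]-Rt[:,1]))
        return np.array(r)+0
    for o1,o2 in itertools.product([0,1.57,3.14,-1.57],repeat=2):
        f=least_squares(lambda v:np.r_[res(v),v[4:7]*.01],[300,350,350,250,0,0,0,o1,o2]); best.append((f.cost,sg,f.x,res(f.x)))
best.sort(key=lambda b:b[0])
for b in best[:4]:print(b[0],b[1],b[2].round(2))
print(best[0][3].round(1))
json.dump([list(best[0][1]),list(best[0][2])],open('kin.json','w'))
E
```

```text
3.011481485436794 (-1, -1, -1, -1) [223.38 620.76 371.73 321.33 -51.38 -28.51 -27.87  -0.     1.57]
3.0114814854372516 (-1, -1, -1, -1) [223.38 620.76 371.73 321.33 -51.38 -28.51 -27.87  -0.     1.57]
3.0114814854372853 (-1, -1, -1, -1) [223.38 620.76 371.73 321.33 -51.38 -28.51 -27.87  -0.     1.57]
3.011481485437338 (-1, -1, -1, -1) [223.38 620.76 371.73 321.33 -51.38 -28.51 -27.87  -0.     1.57]
[-0.1 -0.2  0.   0.   0.  -0.  -0.2 -0.   0.  -1.5  0.7 -0.4 -0.3 -0.1
 -0.2 -0.1  0.  -0.2  1.4 -0.1  0.4  0.  -0.4  0.   0.3 -0.  -0.3]
```

```bash
cat >> kin.py <<'E'
SG=(-1,-1,-1,-1);OFF=(0,np.pi/2)
LO=np.array([-3.06,-.37,-1.25,.18,-1.1,.23,-2.94]);HI=np.array([3.06,2.12,1.32,2.47,4.24,1.98,2.94])
def iks(L,g,R,n=60,seed=0,off=6,mar=.08):
    rng=np.random.default_rng(seed);t=np.array(g)-off*R.as_matrix()[:,0];T=R.as_matrix();out=[]
    az=np.arctan2(t[1],t[0])
    def f(q):
        P,A=fk(q,L,SG,OFF);A=A.as_matrix();return np.r_[P-t,200*(A[:,2]-T[:,0]),200*(A[:,1]-T[:,1]),.02*q[2]]
    for _ in range(n):
        q0=rng.uniform(LO,HI);q0[0]=-az+rng.normal(0,.4);q0[2]*=.4
        s=least_squares(f,q0,bounds=(LO+mar,HI-mar))
        if s.cost<.5 and not any(np.abs(s.x-o).max()<.35 for o in out): out.append(s.x)
    return out
E
python3 - <<'E'
from kin import *
p,R,s=now(); D.append((s['qpos'],p,s['tool_rot']))
def res(v):
    return np.concatenate([fk(q,np.r_[v[:4],0,0,0],SG,OFF)[0]-p for q,p,_ in D])
f=least_squares(res,[300,350,350,250]);print(f.x.round(1),f.fun.round(1))
L=np.r_[f.x,0,0,0];json.dump(list(L),open('L.json','w'))
for n,g,ps,la in [('bal',[477,271.5,106],-12.5,48),('balup',[477,271.5,190],-12.5,48),('hang',[612,58.7,275],14,48),('tin',[443.5,-371.5,28],-6,55),('tinhang',[612,58.7,130],14,55)]:
    for sg in(1,-1):
        print(n,sg)
        for q in iks(L,g,rot(ps,la,sg)):print('   ',q.round(2))
E
```

```text
[279.5 606.5 353.2 332.3] [ 29.1   4.3 -10.3  -3.    9.    3.5  -0.8   9.2   6.9]
bal 1Traceback (most recent call last):
  File "<stdin>", line 10, in <module>
  File "kin.py", line 24, in iks
    s=least_squares(f,q0,bounds=(LO+mar,HI-mar))
    return func(*args, **kwargs)
    raise ValueError("Initial guess is outside of provided bounds")
ValueError: Initial guess is outside of provided bounds
```

```bash
sed -i "s/R=R\*e('y',q\[5\]);R=R\*e('z',sg\[3\]\*q\[6\]+off\[1\]);p=p+R.apply(\[a7,0,d7\])/R=R*e('y',q[5]);p=p+R.apply([a7,0,d7]);R=R*e('z',sg[3]*q[6]+off[1])/; s/q0=rng.uniform(LO,HI);q0\[0\]=-az+rng.normal(0,.4);q0\[2\]\*=.4/q0=rng.uniform(LO,HI);q0[0]=-az+rng.normal(0,.4);q0[2]*=.4;q0=np.clip(q0,LO+.1,HI-.1)/" kin.py
python3 - <<'E'
from kin import *
p,R,s=now(); D.append((s['qpos'],p,s['tool_rot']))
def res(v): return np.concatenate([fk(q,v,SG,OFF)[0]-p for q,p,_ in D])
for pr in ([267,293,342.5,250,52.5,-77.5,76],[267,293,342.5,250,52.5,-77.5,-76],[267,293,342.5,250,52.5,77.5,76],[330,316,384,300,82,-82,88],[340,400,400,300,0,0,0]):
    pr=np.array(pr,float);f=least_squares(lambda v:np.r_[res(v),.02*(v-pr)],pr);print(f.cost,f.x.round(1),res(f.x).round(1))
E
```

```text
378.5166909706542 [201.9 343.  331.5 -77.7 295.5 -62.8 102.9] [23.   5.  -0.1 -7.2  4.4 -2.9  6.8  1.2  3. ]
384.6893586250302 [202.4 349.4 331.6 -67.6 287.5 -62.5 100.1] [23.1  5.  -0.1 -7.1  4.2 -2.8  6.7  1.3  2.9]
382.35522718853747 [204.6 346.  332.8 -73.3 293.  -61.  102.7] [23.   4.9 -0.2 -7.2  4.6 -2.8  6.7  1.1  3. ]
385.2052308255299 [206.5 353.3 333.7 -61.7 284.3 -60.1 100.2] [23.2  5.  -0.1 -7.   4.6 -2.8  6.6  1.   3. ]
395.5730244540012 [213.8 381.2 336.8 -18.1 251.9 -55.8  90.6] [23.8  5.2 -0.2 -6.6  4.6 -2.6  6.1  0.9  2.8]
```

```bash
python3 - <<'E'
s=open('kin.py').read()
s=s.replace("d1,d3,d5,d7,a3,a5,a7=L","d1,d3,d5,d7,a3,a5,a7,b3,b5,b7=L").replace("[a3,0,d3]","[a3,b3,d3]").replace("[a5,0,0]","[a5,b5,0]").replace("[a7,0,d7]","[a7,b7,d7]")
open('kin.py','w').write(s)
E
cat >> kin.py <<'E'
def fit():
    p,R,s=now(); DD=D+[(s['qpos'],p,s['tool_rot'])]
    try: DD+=json.load(open('D.json'))
    except Exception: pass
    pr=np.array([340,400,400,300,0,0,0,0,0,0.])
    res=lambda v:np.concatenate([fk(q,v,SG,OFF)[0]-p for q,p,_ in DD])
    f=least_squares(lambda v:np.r_[res(v),.01*(v-pr)],pr); print(f.x.round(1),res(f.x).round(1)); return f.x
E
python3 - <<'E'
from kin import *
p,R,s=now();json.dump([(list(s['qpos']),list(p),list(s['tool_rot']))],open('D.json','w'))
L=fit()
for n,g,ps,la in [('bal',[477,271.5,106],-12.5,48),('balup',[477,271.5,190],-12.5,48),('hang',[612,58.7,275],14,48),('tin',[443.5,-371.5,28],-6,55),('tinhang',[612,58.7,130],14,55)]:
    for sg in(1,-1):
        print(n,sg)
        for q in iks(L,g,rot(ps,la,sg),40):print('   ',q.round(2))
E
```

```text
Still running in the background as job /tmp/bash_jobs.1000/c9effa1b3d4c (pid 717). You'll get a notice when it ends.
```

```bash
cd /tmp/bash_jobs.1000/c9effa1b3d4c; kill -- -$(cat pid); cat stdout
cat > kin.py <<'E'
from h import *
from scipy.optimize import least_squares
import json,math
LO=np.array([-3.06,-.37,-1.25,.18,-1.1,.23,-2.94]);HI=np.array([3.06,2.12,1.32,2.47,4.24,1.98,2.94])
D=[([1.28218268,0.62923058,0.03843436,1.51827912,-0.0270157,0.99628495,-0.02002908],[143.56,-633.42,255.49]),
([1.12,.25,-1.03,2.17,.26,.34,1.48],[500,-105.3,345.4]),([.99,.23,-1.01,2.26,.7,.27,.92],[488.46,-70.62,325.73])]
def rz(a):c,s=math.cos(a),math.sin(a);return np.array([[c,-s,0],[s,c,0],[0,0,1.]])
def ry(a):c,s=math.cos(a),math.sin(a);return np.array([[c,0,s],[0,1.,0],[-s,0,c]])
def fk(q):
    "returns J (3x10) with pos=J@L, R flange"
    A=rz(-q[0])@ry(q[1])@rz(-q[2]);B=A@ry(q[3]);C=B@rz(-q[4]);E=C@ry(q[5])
    J=np.c_[[0,0,1],A[:,2],C[:,2],E[:,2],A[:,0],B[:,0],E[:,0],A[:,1],B[:,1],E[:,1]]
    return J,E@rz(-q[6]+np.pi/2)
def fit():
    J=np.vstack([fk(q)[0] for q,_ in D]);p=np.concatenate([x for _,x in D])
    pr=np.array([340,400,400,300,0,0,0,0,0,0.]);w=.03
    L=np.linalg.lstsq(np.vstack([J,w*np.eye(10)]),np.r_[p,w*pr],rcond=None)[0];print(L.round(1),(J@L-p).round(1));return L
def iks(L,g,R,n=25,off=6,mar=.06,q0s=None):
    rng=np.random.default_rng(0);T=R.as_matrix();t=np.array(g)-off*T[:,0];out=[];az=np.arctan2(t[1],t[0])
    def f(q):
        J,A=fk(q);return np.r_[J@L-t,200*(A[:,2]-T[:,0]),200*(A[:,1]-T[:,1]),.5*q[2]]
    for i in range(n):
        q0=rng.uniform(LO,HI);q0[0]=-az+rng.normal(0,.4);q0[2]*=.4
        if q0s is not None:q0=q0s
        s=least_squares(f,np.clip(q0,LO+.1,HI-.1),bounds=(LO+mar,HI-mar),max_nfev=60)
        if s.cost<2 and not any(np.abs(s.x-o).max()<.3 for o in out): out.append(s.x)
    return out
E
OMP_NUM_THREADS=1 timeout 150 python3 -u - <<'E'
from kin import *
L=fit()
for n,g,ps,la in [('bal',[477,271.5,106],-12.5,48),('hang',[612,58.7,275],14,48),('tin',[443.5,-371.5,28],-6,55),('tinhang',[612,58.7,130],14,55)]:
    for sg in(1,-1):
        print(n,sg)
        for q in iks(L,g,rot(ps,la,sg)):print('   ',q.round(2))
E
```

```text
[335.5 517.4 378.3 257.2  45.5  10.5   3.3 -17.2 -17.2   7.9] [-0.1  0.2  0.2  0.4 -0.2 -0.5 -0.3  0.2  0.3]
bal 1
    [-0.44  0.89 -0.62  2.24  1.9   1.22 -1.23]
    [-1.62  1.27  1.02  2.28  3.52  0.33  2.88]
    [-0.92  0.81  0.    2.24  1.92  0.8  -1.46]
bal -1
    [-0.81  0.81 -0.14  2.24  1.91  0.9   1.74]
    [-1.59  1.21  0.95  2.27  3.26  0.29  0.02]
    [-1.05  0.83  0.16  2.24  1.95  0.7   1.6 ]
hang 1
    [-0.13  0.42 -0.    2.25  3.39  0.37 -1.72]
    [ 0.11  0.42 -0.29  2.24  3.09  0.34 -1.38]
    [ 0.3   0.45 -0.54  2.23  2.8   0.34 -1.05]
hang -1
    [-0.13  0.42  0.    2.25  3.39  0.37  1.42]
    [-0.8   0.67  0.95  2.25  4.01  0.74  0.59]
    [ 0.29  0.45 -0.53  2.23  2.81  0.34  2.08]
    [-0.44  0.47  0.41  2.25  3.72  0.47  1.03]
tin 1
    [ 0.75  1.09  0.18  2.23  3.89  1.19 -1.58]
    [ 1.61  1.29 -0.91  2.22  3.25  0.55 -0.35]
    [ 1.11  1.06 -0.27  2.23  3.81  0.89 -1.25]
    [ 1.37  1.13 -0.58  2.23  3.64  0.7  -0.92]
tin -1
    [0.76 1.08 0.16 2.23 3.89 1.17 1.57]
    [ 1.44  1.17 -0.67  2.23  3.56  0.65  2.35]
    [ 1.77  1.49 -1.14  2.21  2.8   0.54 -2.88]
    [0.35 1.32 0.7  2.22 3.83 1.59 1.17]
tinhang 1
    [-0.12  0.82 -0.    2.32  3.26  0.96 -1.57]
    [ 0.27  0.85 -0.5   2.32  3.04  0.91 -1.12]
    [-0.36  0.87  0.31  2.33  3.38  1.03 -1.84]
tinhang -1
    [-0.12  0.82 -0.    2.32  3.26  0.96  1.57]
    [-0.47  0.92  0.47  2.33  3.43  1.08  1.16]
    [ 0.26  0.85 -0.49  2.32  3.05  0.91  2.02]
```

```bash
cat >> kin.py <<'E'
def jrows(L,q0,q1,n,mid=None,hand=-1):
    qs=[q0+(q1-q0)*i/n for i in range(n+1)]
    if mid is not None: qs=[q+np.array(mid)*math.sin(math.pi*i/n) for i,q in enumerate(qs)]
    T=[]
    for q in qs:
        J,A=fk(q); X=np.stack([A[:,2],A[:,1],-A[:,0]],1); T.append((J@L,Ro.from_matrix(X)))
    for a,b in zip(T,T[1:]):
        rv=(a[1].inv()*b[1]).as_rotvec(degrees=True);sh=a[1].inv().apply(b[0]-a[0])
        print('[%s,%s,%g],'%(list(map(float,rv.round(1))),list(map(float,sh.round(0))),hand),b[0].round())
E
OMP_NUM_THREADS=1 timeout 100 python3 -u - <<'E'
from kin import *
L=fit();q=now()[2]['qpos']
J,A=fk(q);X=np.stack([A[:,2],A[:,1],-A[:,0]],1);print(X.round(2),now()[1].as_matrix().round(2))
g=[393,290,190]
for q0s in ([-.3,.5,-.6,2.2,1.9,1.,-1.2],[-.6,.5,-.2,2.2,1.9,1.,-1.2]):
    for s in iks(L,g,rot(-12.5,48),1,q0s=np.array(q0s)):
        print(s.round(2)); jrows(L,q,s,16,[0,0,0,0,0,.15,0])
E
```

```text
[335.5 517.4 378.3 257.2  45.5  10.5   3.3 -17.2 -17.2   7.9] [-0.1  0.2  0.2  0.4 -0.2 -0.5 -0.3  0.2  0.3]
[[ 0.51  0.06  0.86]
 [ 0.    1.   -0.07]
 [-0.86  0.04  0.51]] [[ 0.51  0.06  0.86]
 [ 0.    1.   -0.07]
 [-0.86  0.04  0.51]]
[-1.01  0.59 -0.14  2.34  1.61  0.89 -1.28]
[[1.3, 4.1, -0.9],[12.0, 19.0, -19.0],-1], [478. -46. 306.]
[[1.1, 3.5, -1.8],[11.0, 17.0, -18.0],-1], [469. -28. 288.]
[[0.9, 2.6, -2.4],[10.0, 15.0, -16.0],-1], [460. -12. 273.]
[[0.7, 1.7, -2.9],[9.0, 14.0, -13.0],-1], [453.   4. 259.]
[[0.6, 0.7, -3.0],[7.0, 14.0, -11.0],-1], [447.  19. 248.]
[[0.6, -0.4, -2.9],[5.0, 15.0, -9.0],-1], [443.  34. 238.]
[[0.6, -1.3, -2.6],[3.0, 17.0, -8.0],-1], [440.  51. 230.]
[[0.6, -2.1, -2.0],[1.0, 18.0, -7.0],-1], [438.  69. 223.]
[[0.6, -2.8, -1.3],[-1.0, 20.0, -7.0],-1], [437.  90. 218.]
[[0.7, -3.2, -0.5],[-4.0, 22.0, -7.0],-1], [435. 112. 213.]
[[0.7, -3.5, 0.4],[-6.0, 24.0, -8.0],-1], [433. 138. 208.]
[[0.8, -3.5, 1.2],[-8.0, 25.0, -9.0],-1], [429. 165. 205.]
[[0.9, -3.4, 2.0],[-10.0, 26.0, -11.0],-1], [423. 195. 201.]
[[0.9, -3.2, 2.8],[-12.0, 27.0, -12.0],-1], [
[... 440 characters left out ...]
[8.0, 15.0, -12.0],-1], [449.  20. 245.]
[[0.6, -0.3, -2.9],[6.0, 16.0, -10.0],-1], [445.  36. 234.]
[[0.6, -1.2, -2.5],[4.0, 17.0, -9.0],-1], [442.  53. 225.]
[[0.5, -2.1, -2.0],[1.0, 18.0, -8.0],-1], [440.  71. 218.]
[[0.6, -2.7, -1.3],[-1.0, 20.0, -7.0],-1], [438.  92. 212.]
[[0.6, -3.2, -0.5],[-4.0, 22.0, -8.0],-1], [436. 115. 207.]
[[0.7, -3.4, 0.3],[-6.0, 23.0, -8.0],-1], [433. 140. 203.]
[[0.7, -3.5, 1.2],[-8.0, 25.0, -9.0],-1], [429. 167. 200.]
[[0.8, -3.5, 2.0],[-11.0, 26.0, -11.0],-1], [423. 196. 197.]
[[0.9, -3.3, 2.7],[-13.0, 27.0, -12.0],-1], [414. 227. 195.]
[[1.0, -3.0, 3.4],[-15.0, 27.0, -13.0],-1], [403. 259. 194.]
[[1.0, -2.7, 4.0],[-17.0, 28.0, -14.0],-1], [389. 291. 194.]
```

Request:
{"name": "jog_arm", "arguments": {
  "series": [
    [[1.3,4,-1],[12,19,-19],-1],
    [[1,3.5,-2],[11,17,-18],-1],
    [[1,2.6,-2.4],[10,15,-16],-1],
    [[0.7,1.7,-3],[9,14,-13],-1],
    [[0.6,0.7,-3],[7,14,-11],-1],
    [[0.6,-0.4,-3],[5,15,-9],-1],
    [[0.6,-1.3,-2.6],[3,17,-8],-1],
    [[0.6,-2,-2],[1,18,-7],-1]
  ]
}}

```text
clock: 3.35
eef_pos: [440.3, 63.5, 225.1]
tool_rot: [-0.542, 1.111, -0.775]
force: [-0.7, 0.7, -0.5]
width: 84.8
```

```bash
OMP_NUM_THREADS=1 timeout 100 python3 -u - <<'E'
from kin import *
q=now()[2]['qpos'];print(q.round(2),now()[0].round(1))
L=fit();print(fk(q)[0]@L)
g=[393,290,190]
for s in iks(L,g,rot(-12.5,48),1,q0s=np.array([-.6,.5,-.2,2.2,1.9,1.,-1.2])):
        print(s.round(2)); jrows(L,q,s,8)
E
```

```text
[-0.05  0.43 -0.64  2.29  1.13  0.8  -0.24] [440.3  63.5 225.1]
[335.5 517.4 378.3 257.2  45.5  10.5   3.3 -17.2 -17.2   7.9] [-0.1  0.2  0.2  0.4 -0.2 -0.5 -0.3  0.2  0.3]
[426.5333931   99.62528285 224.26595614]
[-1.12  0.6  -0.    2.34  1.61  0.81 -1.29]
[[0.8, -2.7, -0.1],[1.0, 21.0, -7.0],-1], [426. 120. 216.]
[[0.7, -2.9, 0.3],[-1.0, 21.0, -8.0],-1], [425. 142. 208.]
[[0.7, -3.2, 0.7],[-3.0, 22.0, -9.0],-1], [422. 164. 202.]
[[0.7, -3.3, 1.3],[-5.0, 22.0, -9.0],-1], [418. 188. 197.]
[[0.7, -3.4, 1.8],[-7.0, 22.0, -9.0],-1], [414. 212. 194.]
[[0.8, -3.3, 2.4],[-10.0, 22.0, -10.0],-1], [407. 237. 192.]
[[0.8, -3.2, 3.0],[-12.0, 23.0, -10.0],-1], [399. 264. 192.]
[[0.9, -3.0, 3.6],[-14.0, 24.0, -10.0],-1], [389. 291. 194.]
```

```bash
OMP_NUM_THREADS=1 timeout 100 python3 -u - <<'E'
from kin import *
p,_,s=now();json.dump([(list(s['qpos']),list(p))],open('D.json','w'))
D.append((s['qpos'],p));L=fit()
for n,g,ps,la in [('pre',[393,290,190],-12.5,48),('bal',[477,271.5,106],-12.5,48),('hang',[612,58.7,275],14,48)]:
    print(n)
    for q in iks(L,g,rot(ps,la),8):print('   ',q.round(2))
plan([400,288,190],rot(-12.5,48))
E
```

```text
[333.1 571.8 382.9 329.3 -10.8  10.5  -6.4 -11.5 -11.5  -2.1] [ 2.9  1.1  0.   0.1 -2.4 -1.4  2.4 -3.1  1.9 -3.6  0.3 -0.5]
pre
    [-1.05  0.64 -0.24  2.37  1.57  0.97 -1.38]
bal
    [-0.49  0.99 -0.81  2.33  1.82  1.46 -1.36]
    [-1.6   1.24  1.07  2.31  3.59  0.37  2.88]
    [-0.99  0.85  0.    2.32  1.96  0.85 -1.61]
hang
    [-0.06  0.43  0.01  2.29  3.49  0.43 -1.76]
    [ 0.19  0.44 -0.34  2.29  3.14  0.4  -1.38]
dist 232.0 ang 28.8 n 5 q [-0.05  0.43 -0.64  2.29  1.13  0.8  -0.24] F [-0.69  0.73 -0.45] w 84.8 t 3.35
[[1.0, -5.1, 2.6],[-11.3, 41.2, -18.1],-1],
[[1.0, -5.1, 2.6],[-11.0, 41.4, -17.8],-1],
[[1.0, -5.1, 2.6],[-10.7, 41.6, -17.6],-1],
[[1.0, -5.1, 2.6],[-10.3, 41.8, -17.3],-1],
[[1.0, -5.1, 2.6],[-10.0, 41.9, -17.1],-1],
```

Request:
{"name": "jog_arm", "arguments": {
  "series": [
    [[1,-5,2.6],[-11,41,-18],-1],
    [[1,-5,2.6],[-11,41,-18],-1],
    [[1,-5,2.6],[-11,42,-18],-1],
    [[1,-5,2.6],[-10,42,-17],-1],
    [[1,-5,2.6],[-10,42,-17],-1],
    [[0,0,0],[0,0,0],-1]
  ]
}}

```text
clock: 4.1
eef_pos: [393.3, 292.1, 192.8]
tool_rot: [0.004, 0.745, -0.209]
force: [0.3, -0.8, -0.8]
width: 85.2
```

```bash
python3 - <<'E'
from h import *
d=snap('wrist','w1')
plan([400,288,190],rot(-12.5,48),1)
P=cloud(d)[...,:3];q=P.reshape(-1,3);q=q[np.linalg.norm(q[:,:2]-[477,271.5],axis=1)<60]
for lo,hi in [(5,14),(60,75),(100,150),(155,162),(162,168),(168,180),(180,205)]:
    s=q[(q[:,2]>lo)&(q[:,2]<hi)]
    if len(s)>3: print(lo,hi,len(s),s.min(0).round(),s.max(0).round(),np.median(s,0).round(1), cv2.minAreaRect(s[:,:2].astype(np.float32)))
E
```

```text
dist 1.2 ang 0.6 n 1 q [-0.77  0.69 -0.64  2.38  1.56  1.21 -1.35] F [-0.75 -0.98 -0.45] w 85.1 t 4.15
[[0.0, -0.6, -0.1],[0.6, 0.1, 1.0],-1],
5 14 3629 [441. 233.   5.] [512. 312.  14.] [463.  273.7   7.9] ((476.7741394042969, 271.9040222167969), (71.99851989746094, 60.299163818359375), 79.31636047363281)
60 75 1569 [454. 240.  60.] [500. 303.  75.] [465.3 274.5  70.9] ((477.28277587890625, 271.6859436035156), (58.17091369628906, 38.01750183105469), 79.51920318603516)
100 150 5222 [459. 251. 100.] [474. 295. 150.] [464.2 274.4 126.9] ((465.9542236328125, 273.72119140625), (44.17940139770508, 8.335853576660156), 79.1380844116211)
155 162 1311 [460. 250. 155.] [491. 295. 162.] [467.8 274.1 159.7] ((475.1215515136719, 271.9787292480469), (43.98543167114258, 24.754426956176758), 78.87784576416016)
162 168 242 [468. 264. 162.] [485. 280. 168.] [472.  273.1 163.9] ((476.5038146972656, 271.8108825683594), (15.571533203125, 16.573902130126953), 83.69464111328125)
168 180 201 [465. 270. 168.] [487. 275. 180.] [467.9 273.1 174.5] ((475.6604919433594, 271.7491455078125), (4.679281711578369, 21.398508071899414), 80.26443481445312)
180 205 329 [466. 269. 180.] [485. 275. 197.] [469.8 272.8 188.8] ((475.1175537109375, 271.89752197265625), (4.957172870635986, 19.467317581176758), 78.27687072753906)
```

View pics/w1.png

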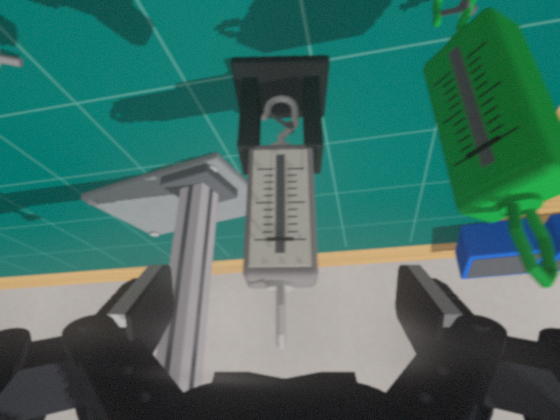

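The wrist picture (upside down, image right = +y) shows the balance at (280,215), with its hook at (280,110). The shank is on the +y side (296,112) and the free tip is at −y (266,115), so the yaw is −10.7°. The green look-alike is at (500,110). I'll enlarge the hook to confirm and check the clearance to the green one.

```bash
python3 - <<'E'
from h import *
d=load('w1');a=d['img']
cv2.imwrite('pics/c2.png',cv2.resize(a[75:175,220:340],(600,500),interpolation=cv2.INTER_CUBIC)[:,:,::-1])
P=cloud(d)[...,:3];g=(a[...,1].astype(int)>a[...,0]+50)&(a[...,1].astype(int)>a[...,2]+40)
q=P[g];c=np.array([477.1,271.8]);t=np.radians(-10.7);u=np.array([np.cos(t),np.sin(t)]);v=np.array([-u[1],u[0]])
r=np.c_[(q[:,:2]-c)@u,(q[:,:2]-c)@v,q[:,2]];r=r[(r[:,2]>20)];print(len(r),np.percentile(r,[1,50,99],axis=0).round())
plan([477.1,271.8,104],rot(-10.7,48),6)
E
```

```text
19155 [[-103.   82.   38.]
 [ -91.   96.  123.]
 [ -66.  116.  183.]]
dist 117.2 ang 1.8 n 6 q [-0.77  0.69 -0.64  2.38  1.56  1.21 -1.35] F [-0.75 -0.98 -0.45] w 85.1 t 4.15
[[-0.2, -0.1, 0.2],[19.5, 0.1, -1.5],-1],
[[-0.2, -0.1, 0.2],[19.5, 0.0, -1.5],-1],
[[-0.2, -0.1, 0.2],[19.5, -0.0, -1.6],-1],
[[-0.2, -0.1, 0.2],[19.5, -0.1, -1.6],-1],
[[-0.2, -0.1, 0.2],[19.5, -0.2, -1.6],-1],
[[-0.2, -0.1, 0.2],[19.5, -0.2, -1.7],-1],
```

View pics/c2.png

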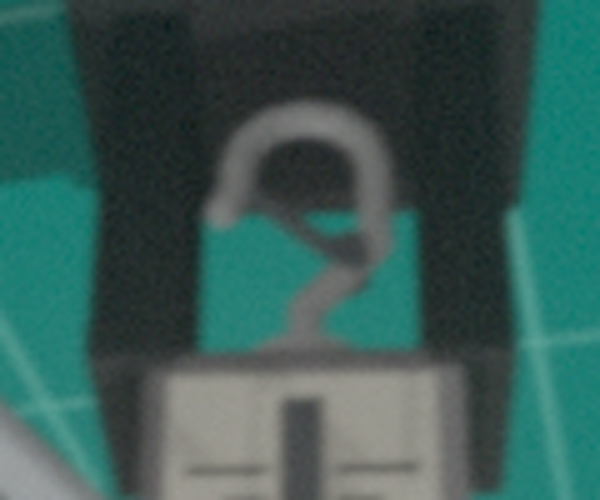

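The hook tip is left (−y) and the shank right, so the yaw of −10.7° is confirmed. Moving in to grasp.

Request:
{"name": "jog_arm", "arguments": {
  "series": [
    [[-0.2,0,0.2],[19.5,0,-1.5],-1],
    [[-0.2,0,0.2],[19.5,0,-1.5],-1],
    [[-0.2,0,0.2],[19.5,0,-1.6],-1],
    [[-0.2,-0.5,0.2],[19.5,0,-1.6],-1],
    [[-0.2,0,0.2],[19.5,0,-1.6],-1],
    [[-0.2,0,0.2],[19.5,0,-1.6],-1],
    [[0,0,0],[0,0,0],-1]
  ]
}}

```text
clock: 5.03
eef_pos: [475.6, 268.0, 109.1]
tool_rot: [-0.002, 0.733, -0.197]
force: [-0.6, -0.4, 1.1]
width: 85.1
```

```bash
python3 - <<'E'
from h import *
plan([477.1,271.8,104],rot(-10.7,48),1)
E
```

```text
dist 5.6 ang 0.5 n 1 q [-0.64  0.9  -0.53  2.35  1.89  1.23 -1.45] F [-0.55 -0.4   1.1 ] w 85.1 t 5.03
[[-0.3, 0.0, 0.4],[-2.1, 4.0, -3.3],-1],
```

Request:
{"name": "jog_arm", "arguments": {
  "series": [
    [[-0.3,0,0.4],[-2,4,-3.3],-1],
    [[0,0,0],[0,0,0],-1]
  ]
}}

```text
clock: 5.28
eef_pos: [471.1, 276.4, 108.8]
tool_rot: [0.004, 0.733, -0.178]
force: [-0.0, -0.3, -0.2]
width: 85.8
```

```bash
python3 - <<'E'
from h import *
plan([477.1,271.8,104],rot(-10.7,48),1)
E
```

```text
dist 4.1 ang 0.4 n 1 q [-0.65  0.9  -0.53  2.35  1.89  1.23 -1.45] F [-0.03 -0.28 -0.21] w 85.8 t 5.28
[[0.1, 0.0, -0.4],[2.2, -3.4, 0.9],-1],
```

Request:
{"name": "jog_arm", "arguments": {
  "series": [
    [[0,0,0],[1,-2,0.5],-1],
    [[0,0,0],[0,0,0],-1],
    [[0,0,0],[0,0,0],-1]
  ]
}}

```text
clock: 5.65
eef_pos: [472.3, 273.4, 108.0]
tool_rot: [0.002, 0.733, -0.18]
force: [-0.0, 0.2, 1.0]
width: 85.6
```

```bash
python3 - <<'E'
from h import *
plan([477.1,271.8,104],rot(-10.7,48),1)
E
```

```text
dist 0.9 ang 0.3 n 1 q [-0.65  0.9  -0.53  2.35  1.9   1.23 -1.45] F [-0.01  0.2   1.02] w 85.6 t 5.65
[[0.1, 0.0, -0.3],[0.4, -0.7, 0.4],-1],
```

Request:
{"name": "jog_arm", "arguments": {
  "series": [
    [[0,0,0],[0,-0.7,0],0],
    [[0,0,0],[0,0,0],1],
    [[0,0,0],[0,0,0],1],
    [[0,0,0],[0,0,0],1],
    [[0,0,0],[0,0,0],1],
    [[0,0,0],[0,0,0],1]
  ]
}}

```text
clock: 6.4
eef_pos: [472.2, 272.8, 108.0]
tool_rot: [0.003, 0.732, -0.18]
force: [-0.5, 1.5, 2.2]
width: 43.5
```

```bash
python3 - <<'E'
from h import *
p,R,s=now();g=p+6*R.as_matrix()[:,0];print(p,g,s['force'],s['torque'],s['width'])
plan(g+[0,0,90],R,6,hand=1)
E
```

```text
[472.24328368 272.81343306 108.02983923] [476.63312298 272.0145597  104.01846635] [-0.48379321  1.45441188  2.21863447] [0.06822957 0.56552553 0.05748722] 43.454750596542866
dist 90.0 ang 0.0 n 6 q [-0.65  0.9  -0.53  2.35  1.9   1.24 -1.45] F [-0.48  1.45  2.22] w 43.5 t 6.4
[[0.0, 0.0, 0.0],[-10.0, 0.0, 11.2],1],
[[0.0, 0.0, 0.0],[-10.0, 0.0, 11.2],1],
[[0.0, 0.0, 0.0],[-10.0, 0.0, 11.2],1],
[[0.0, 0.0, 0.0],[-10.0, 0.0, 11.2],1],
[[0.0, 0.0, 0.0],[-10.0, 0.0, 11.2],1],
[[0.0, 0.0, 0.0],[-10.0, 0.0, 11.2],1],
```

Request:
{"name": "jog_arm", "arguments": {
  "series": [
    [[0,0,0],[-5,0,5.6],1],
    [[0,0,0],[-10,0,11.2],1],
    [[0,0,0],[-10,0,11.2],1],
    [[0,0,0],[-10,0,11.2],1],
    [[0,0,0],[-10,0,11.2],1],
    [[0,0,0],[-10,0,11.2],1],
    [[0,0,0],[-5,0,5.6],1],
    [[0,0,0],[0,0,0],1]
  ]
}}

```text
clock: 7.4
eef_pos: [472.5, 272.4, 198.3]
tool_rot: [0.003, 0.733, -0.18]
force: [0.1, -0.4, -2.9]
width: 43.3
```

```bash
OMP_NUM_THREADS=1 timeout 60 python3 - <<'E'
from kin import *
p,R,s=now();print(p,s['qpos'].round(2),s['force'],s['width'])
D.append((s['qpos'],p));D.extend(json.load(open('D.json')));L=fit()
yd=np.array([-np.sin(np.radians(14)),np.cos(np.radians(14)),0]);seat=np.array([612,58.7,357.5]);g=seat+[0,0,-129+38+25]-22*yd
print('prehang',g)
for q in iks(L,g,rot(14,48),6):print(q.round(2))
plan(g-[110,-60,30],rot(0,48),None,hand=1)
plan(g,rot(14,48),None,hand=1)
E
```

```text
[472.45308821 272.35243306 198.25718082] [-0.61  0.68 -0.57  2.33  1.73  1.12 -1.23] [ 0.05391595 -0.43585582 -2.88804319] 43.3143138539923
[328.4 575.  382.  332.  -15.3   8.4  -7.8 -10.3 -10.3  -4. ] [ 3.4  1.2  0.  -0.4 -2.8 -1.5  2.7 -2.8  2.1 -0.4 -0.6  0.3 -2.6  0.4
 -0.8]
prehang [617.3222817   37.35349402 291.5       ]
[-0.04  0.4   0.06  2.26  3.72  0.39 -1.95]
[ 0.43  0.44 -0.57  2.26  2.99  0.32 -1.16]
dist 189.9 ang 10.4 n 4 q [-0.61  0.68 -0.57  2.33  1.73  1.12 -1.23] F [ 0.05 -0.44 -2.89] w 43.3 t 7.4
[[-1.8, 0.0, 1.9],[0.1, -41.6, 22.9],1],
[[-1.8, 0.0, 1.9],[-1.3, -42.3, 21.6],1],
[[-1.8, 0.0, 1.9],[-2.7, -42.9, 20.3],1],
[[-1.8, 0.0, 1.9],[-4.1, -43.3, 18.9],1],
dist 291.5 ang 24.4 n 6 q [-0.61  0.68 -0.57  2.33  1.73  1.12 -1.23] F [ 0.05 -0.44 -2.89] w 43.3 t 7.4
[[-2.7, 0.0, 3.0],[11.5, -34.4, 32.3],1],
[[-2.7, 0.0, 3.0],[9.7, -36.5, 30.6],1],
[[-2.7, 0.0, 3.0],[7.7, -38.4, 28.8],1],
[[-2.7, 0.0, 3.0],[5.6, -40.0, 26.9],1],
[[-2.7, 0.0, 3.0],[3.5, -41.5, 25.0],1],
[[-2.7, 0.0, 3.0],[1.3, -42.8, 23.0],1],
```

```bash
python3 - <<'E'
from h import *
plan([515,20,260],rot(0,48),7,hand=1)
E
```

```text
dist 263.5 ang 10.4 n 7 q [-0.61  0.68 -0.57  2.33  1.73  1.12 -1.23] F [ 0.05 -0.44 -2.89] w 43.3 t 7.4
[[-1.0, 0.0, 1.1],[2.5, -34.4, 15.0],1],
[[-1.0, 0.0, 1.1],[1.8, -34.7, 14.4],1],
[[-1.0, 0.0, 1.1],[1.2, -35.0, 13.8],1],
[[-1.0, 0.0, 1.1],[0.5, -35.3, 13.1],1],
[[-1.0, 0.0, 1.1],[-0.2, -35.5, 12.5],1],
[[-1.0, 0.0, 1.1],[-0.9, -35.7, 11.9],1],
[[-1.0, 0.0, 1.1],[-1.6, -35.9, 11.3],1],
```

Request:
{"name": "jog_arm", "arguments": {
  "series": [
    [[-1,0,1.1],[2.5,-34.5,15],1],
    [[-1,0,1.1],[2,-34.7,14.4],1],
    [[-1,0,1.1],[1,-35,13.8],1],
    [[-1,0,1.1],[0.5,-35,13],1],
    [[-1,0,1.1],[0,-35.5,12.5],1],
    [[-1,0,1.1],[-1,-35.7,12],1],
    [[-1,0,1.1],[-1.6,-36,11.3],1],
    [[0,0,0],[0,0,0],1]
  ]
}}

```text
clock: 8.4
eef_pos: [532.8, 71.4, 257.7]
tool_rot: [-0.055, 0.775, -0.063]
force: [-0.4, -1.4, -2.6]
width: 43.3
```

```bash
python3 - <<'E'
from h import *
plan([621.7,19.9,282.5],rot(14,48),6,hand=1)
E
```

```text
dist 103.7 ang 15.8 n 6 q [ 0.45  0.66 -1.24  2.47  1.98  1.09 -0.66] F [-0.43 -1.43 -2.58] w 43.3 t 8.4
[[-1.5, -0.5, 2.1],[7.1, -8.6, 13.2],1],
[[-1.5, -0.5, 2.1],[6.8, -9.2, 12.9],1],
[[-1.5, -0.5, 2.1],[6.6, -9.8, 12.6],1],
[[-1.5, -0.5, 2.1],[6.3, -10.3, 12.3],1],
[[-1.5, -0.5, 2.1],[6.0, -10.9, 12.0],1],
[[-1.5, -0.5, 2.1],[5.7, -11.4, 11.6],1],
```

```bash
python3 - <<'E'
from h import *
plan([585,5,275],rot(6,48),4,hand=1)
E
```

```text
dist 84.9 ang 8.2 n 4 q [ 0.45  0.66 -1.24  2.47  1.98  1.09 -0.66] F [-0.43 -1.43 -2.58] w 43.3 t 8.4
[[-0.9, -0.7, 1.7],[5.5, -16.6, 12.0],1],
[[-0.9, -0.7, 1.7],[5.2, -17.0, 11.7],1],
[[-0.9, -0.7, 1.7],[4.8, -17.3, 11.4],1],
[[-0.9, -0.7, 1.7],[4.4, -17.6, 11.1],1],
```

Request:
{"name": "jog_arm", "arguments": {
  "series": [
    [[-1,-0.7,1.7],[5.5,-16.6,12],1],
    [[-1,-0.7,1.7],[5,-17,11.7],1],
    [[-1,-0.7,1.7],[5,-17,11.4],1],
    [[-1,-0.7,1.7],[4.5,-17.5,11],1],
    [[0,0,0],[0,0,0],1]
  ]
}}

```text
clock: 9.02
eef_pos: [581.3, 9.8, 278.4]
tool_rot: [-0.007, 0.731, 0.111]
force: [-0.1, 0.0, -3.3]
width: 43.1
```

```bash
OMP_NUM_THREADS=1 timeout 60 python3 - <<'E'
from kin import *
plan([621.7,19.9,282.5],rot(14,48),6,hand=1)
p,R,s=now();print(p)
D.append((s['qpos'],p));D.extend(json.load(open('D.json')));L=fit()
for q in iks(L,[621,20,282.5],rot(14,48),8):print(q.round(2))
E
```

```text
dist 38.0 ang 7.4 n 6 q [ 0.79  0.67 -1.24  2.39  2.23  0.76 -0.45] F [-0.11  0.04 -3.34] w 43.1 t 9.03
[[-0.8, 0.0, 0.9],[3.7, 0.8, 5.1],1],
[[-0.8, 0.0, 0.9],[3.7, 0.7, 5.1],1],
[[-0.8, 0.0, 0.9],[3.7, 0.5, 5.1],1],
[[-0.8, 0.0, 0.9],[3.7, 0.4, 5.1],1],
[[-0.8, 0.0, 0.9],[3.7, 0.3, 5.1],1],
[[-0.8, 0.0, 0.9],[3.7, 0.1, 5.1],1],
[581.32834076   9.7884926  278.38313593]
[333.4 574.7 384.8 332.  -13.9  11.3  -6.1 -10.2 -10.2  -4.4] [ 3.2  1.2 -0.  -0.2 -2.3 -1.8  2.8 -2.9  2.1 -0.2  0.3 -0.7 -3.2 -0.1
  0.4]
[ 0.04  0.42  0.01  2.26  3.73  0.42 -1.92]
[ 0.42  0.45 -0.49  2.26  3.18  0.34 -1.31]
```

Request:
{"name": "jog_arm", "arguments": {
  "series": [
    [[-0.8,0,0.9],[3.7,0.7,5],1],
    [[-0.8,0,0.9],[3.7,0.7,5],1],
    [[-0.8,0,0.9],[3.7,0.5,5],1],
    [[-0.8,0,0.9],[3.7,0.4,5],1],
    [[-0.8,0,0.9],[3.7,0.3,5],1],
    [[-0.8,0,0.9],[3.7,0,5],1],
    [[0,0,0],[0,0,0],1],
    [[0,0,0],[0,0,0],1]
  ]
}}

```text
clock: 10.02
eef_pos: [616.5, 20.7, 286.8]
tool_rot: [-0.008, 0.73, 0.242]
force: [0.0, 0.2, -2.7]
width: 43.4
```

```bash
python3 - <<'E'
from h import *
plan([621.7,19.9,282.5],rot(14,48),1,hand=1)
w=snap('wrist','w2');s=snap('side','s2');t=snap('top','t2')
c=lambda i,x,y,W,H:cv2.resize(i[y:y+H,x:x+W],(400,300),interpolation=cv2.INTER_CUBIC)
def px(d,p):
    Mi=np.linalg.inv(d['cam_to_world']);q=Mi@np.r_[p,1];f=210/np.tan(np.radians(float(d['fovy']))/2);return (float(d['cx'])-f*q[0]/q[2], float(d['cy'])+f*q[1]/q[2])
b=px(s,[615,40,357]);a=px(t,[615,40,357]);print(a,b,px(w,[615,40,357]))
m=np.vstack([np.hstack([c(w['img'],0,0,560,420),c(s['img'],int(b[0]-60),int(b[1]-45),120,90)]),np.hstack([c(t['img'],int(a[0]-48),int(a[1]-36),96,72),c(w['img'],140,210,280,210)])])
cv2.imwrite('pics/c3.png',m[:,:,::-1])
for n,d in(('t',t),('s',s),('w',w)):
    q=cloud(d)[...,:3].reshape(-1,3);yd=np.array([-np.sin(np.radians(14)),np.cos(np.radians(14))]);xd=np.array([yd[1],-yd[0]])
    r=np.c_[(q[:,:2]-[612,58.7])@xd,(q[:,:2]-[612,58.7])@yd,q[:,2]]
    e=r[(abs(r[:,1]+40)<9)&(abs(r[:,0])<25)&(r[:,2]>342)&(r[:,2]<400)];print(n,'eye',len(e),e.min(0) if len(e) else'',e.max(0) if len(e) else '',e.mean(0) if len(e) else '')
    h=r[(abs(r[:,0])<12)&(r[:,1]>-20)&(r[:,1]<50)&(r[:,2]>340)&(r[:,2]<375)];print('hook',len(h))
    for lo in range(-20,50,10):
        k=h[(h[:,1]>=lo)&(h[:,1]<lo+10)]
        if len(k):print(lo,len(k),k.mean(0).round(1),k.min(0).round(1),k.max(0).round(1))
E
```

```text
dist 2.1 ang 0.4 n 1 q [ 0.82  0.68 -1.2   2.28  2.24  0.57 -0.28] F [ 0.01  0.24 -2.69] w 43.4 t 10.03
[[0.3, 0.1, 0.1],[0.5, -2.0, 0.0],1],
(np.float64(258.12045208810764), np.float64(173.30008242444748)) (np.float64(298.5370281544946), np.float64(147.1281843256216)) (np.float64(354.9780274220926), np.float64(561.7762817792171))
t eye 32 [-10.54856531 -48.79544324 342.14721342] [ 10.71490319 -31.64609061 376.30104544] [ -0.57588324 -38.39296355 357.4433665 ]
hook 63
-20 10 [ -0.8 -14.8 351.8] [ -7.8 -19.2 340.4] [  8.9 -10.  364.4]
-10 8 [ -1.7  -5.2 356. ] [ -4.1  -8.6 350.4] [  1.2  -1.8 361.6]
0 8 [ -2.3   4.2 355.9] [-3.900e+00  2.000e-01  3.517e+02] [ -0.7   8.3 362.8]
10 10 [ -2.1  14.6 358.8] [ -4.7  10.2 356.6] [  0.5  19.  362.5]
20 10 [ -1.7  25.6 358.3] [ -3.8  20.9 354.5] [  1.5  29.6 363.4]
30 8 [ -1.3  35.7 357.8] [ -3.3  31.7 354.6] [  0.4  39.7 361.7]
40 9 [ -1.8  44.6 358.6] [ -4.4  40.2 356. ] [  1.8  49.9 361.7]
s eye 74 [-10.63315377 -47.77056763 342.18901106] [ 12.6249625  -32.67612802 377.33334222] [  2.05312461 -39.84566957 356.27073135]
hook 52
-20 11 [ 1.000e-01 -1.340e+01  3.599e+02] [ -2.9 -19.8 341.1] [  5.4 -10.1 365. ]
-10 5 [ -1.6  -5.  354.8] [ -4.   -9.  350.8] [  0.4  -2.8 359.1]
0 10 [-3.000e-01  4.000e+00  3.573e+02] [ -2.6   0.7 352.3] [  2.    8.3 360.9]
10 8 [ -0.4  14.9 359.7] [ -1.9  10.9 355.9] [  1.8  19.4 362.2]
20 7 [  0.   25.7 359. ] [ -2.3  21.7 355.3] [  2.9  30.  360.5]
30 5 [  0.   35.7 359. ] [ -3.4  33.7 354.6] [  2.6  37.1 361. ]
40 6 [2.000e-01 4.470e+01 3.593e+02] [ -1.1  41.  356. ] [  1.7  48.8 362.3]
w eye 0   
hook 0
```

View pics/c3.png

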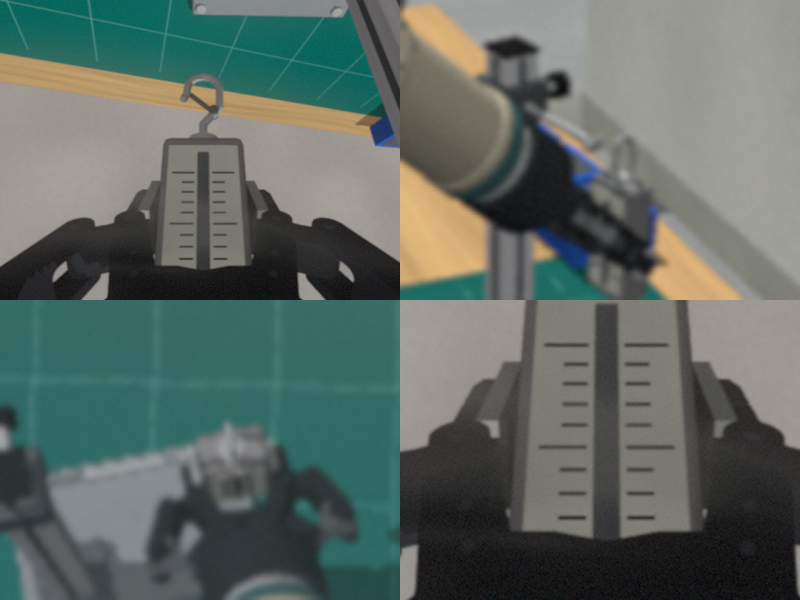

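Relative to the hook wire, the eye sits about 1.5 mm too far in stand +x and about 16 mm above the seat height, and it is clear of the tip. Now threading along +y.

Request:
{"name": "jog_arm", "arguments": {
  "series": [
    [[0,0,0],[-1,5,-1],1],
    [[0,0,0],[0,7,0],1],
    [[0,0,0],[0,7,0],1],
    [[0,0,0],[0,7,0],1],
    [[0,0,0],[0,7,0],1],
    [[0,0,0],[0,5.5,0],1],
    [[0,0,0],[0,0,0],1],
    [[0,0,0],[0,0,0],1]
  ]
}}

```text
clock: 11.18
eef_pos: [606.0, 57.4, 286.6]
tool_rot: [-0.008, 0.73, 0.241]
force: [0.1, -0.8, -3.6]
width: 43.5
```

```bash
cat > chk.py <<'E'
from h import *
w=snap('wrist','w3');s=snap('side','s3');t=snap('top','t3')
yd=np.array([-np.sin(np.radians(14)),np.cos(np.radians(14))]);xd=np.array([yd[1],-yd[0]])
p,R,S=now();g=p+6*R.as_matrix()[:,0]-[612,58.7,0];print('grasp stand-frame',(g[:2]@xd).round(1),(g[:2]@yd).round(1),g[2].round(1),S['tool_rot'],'F',S['force'].round(2),'q',S['qpos'].round(2))
for n,d in(('t',t),('s',s)):
    q=cloud(d)[...,:3].reshape(-1,3)
    r=np.c_[(q[:,:2]-[612,58.7])@xd,(q[:,:2]-[612,58.7])@yd,q[:,2]];r=r[(abs(r[:,0])<25)&(r[:,1]>-25)&(r[:,1]<50)&(r[:,2]>335)&(r[:,2]<390)]
    e=r[(abs(r[:,0])>5)&(abs(r[:,1])<16)&(r[:,2]>345)];print(n,'eye sides',len(e),e.min(0).round(1),e.max(0).round(1),np.median(e,0).round(1))
    e=r[(r[:,2]>366)];print('eye top',len(e),e.max(0).round(1) if len(e) else '',e.mean(0).round(1) if len(e) else '')
E
python3 chk.py
```

```text
grasp stand-frame -1.6 -0.0 282.6 [-0.00817408  0.73017172  0.24047466] F [-0.68 -0.46 -3.18] q [ 0.73  0.66 -1.21  2.31  2.23  0.64 -0.35]
t eye sides 8 [-10.7  -1.4 357.7] [  5.9   3.1 371.7] [ -8.1   0.8 367.2]
eye top 13 [  5.9   3.1 374.9] [ -2.1   0.9 371.4]
s eye sides 34 [-10.1  -6.8 345. ] [ 11.5   1.8 373.4] [ -5.2  -2.3 359.9]
eye top 20 [1.050e+01 1.000e-01 3.784e+02] [  1.3  -2.7 371.3]
```

Request:
{"name": "jog_arm", "arguments": {
  "series": [
    [[0,0,0],[2,0,-2.2],1],
    [[0,0,0],[2,0,-2.2],1],
    [[0,0,0],[2,0,-2.2],1],
    [[0,0,0],[2,0,-2.2],1],
    [[0,0,0],[0,0,0],1]
  ]
}}

```text
clock: 11.95
eef_pos: [605.9, 57.6, 274.4]
tool_rot: [-0.008, 0.731, 0.242]
force: [0.4, -0.4, -3.1]
width: 43.2
```

Request:
{"name": "jog_arm", "arguments": {
  "series": [
    [[0,0,0],[0.7,0,-0.7],1],
    [[0,0,0],[0.7,0,-0.7],1],
    [[0,0,0],[0,0,0],1]
  ]
}}

```text
clock: 12.32
eef_pos: [606.2, 57.5, 272.8]
tool_rot: [-0.008, 0.73, 0.241]
force: [0.2, 0.3, -2.0]
width: 43.2
```

```bash
python3 chk.py
```

```text
grasp stand-frame -1.5 0.3 268.8 [-0.0081982   0.730085    0.24111326] F [ 0.72 -1.48 -3.35] q [ 0.72  0.7  -1.2   2.32  2.26  0.69 -0.37]
t eye sides 6 [ -9.3  -1.3 348. ] [  5.5   1.8 360.2] [ -7.6   0.8 357.2]
eye top 0  
s eye sides 11 [ -7.9  -3.4 345.4] [ 12.1   1.1 354.3] [ -5.1  -1.1 349.1]
eye top 1 [ -1.  -15.4 366.6] [ -1.  -15.4 366.6]
```

Request:
{"name": "jog_arm", "arguments": {
  "series": [
    [[0,0,0],[0.7,0,-0.7],1],
    [[0,0,0],[0.7,0,-0.7],1],
    [[0,0,0],[0,0,0],1]
  ]
}}

```text
clock: 12.85
eef_pos: [607.0, 57.8, 272.1]
tool_rot: [-0.01, 0.727, 0.24]
force: [-5.0, -2.6, 6.8]
width: 43.3
```

Request:
{"name": "jog_arm", "arguments": {
  "series": [
    [[0,0,0],[0.5,0,-0.5],1],
    [[0,0,0],[0,0,0],1]
  ]
}}

```text
clock: 13.1
eef_pos: [607.3, 57.8, 272.0]
tool_rot: [-0.011, 0.726, 0.239]
force: [-6.6, -3.3, 8.6]
width: 43.6
```

Request:
{"name": "jog_arm", "arguments": {
  "series": [
    [[0,0,0],[0.5,0,-0.5],1],
    [[0,0,0],[0,0,0],1]
  ]
}}

```text
clock: 13.35
eef_pos: [607.6, 57.9, 271.9]
tool_rot: [-0.012, 0.724, 0.239]
force: [-8.4, -3.7, 12.3]
width: 43.2
```

Request:
{"name": "jog_arm", "arguments": {
  "series": [
    [[0,0,0],[-1,0,1],1],
    [[0,0,0],[-0.5,0,0.5],1],
    [[0,0,0],[0,0,0],1],
    [[0,0,0],[0,0,0],1]
  ]
}}

```text
clock: 13.85
eef_pos: [606.7, 57.7, 272.1]
tool_rot: [-0.009, 0.729, 0.241]
force: [-3.1, -1.8, 5.8]
width: 43.1
```

```bash
python3 chk.py; python3 - <<'E'
from h import *
s=load('s3')['img'];t=load('t3')['img'];w=load('w3')['img']
c=lambda i,x,y,W,H:cv2.resize(i[y:y+H,x:x+W],(400,300),interpolation=cv2.INTER_CUBIC)
m=np.hstack([c(s,252,110,80,60),c(t,220,145,80,60)]);cv2.imwrite('pics/c4.png',m[:,:,::-1])
E
```

```text
grasp stand-frame -0.9 0.3 268.1 [-0.00867452  0.72878907  0.24091647] F [-3.01 -1.18  4.99] q [ 0.71  0.71 -1.2   2.32  2.27  0.69 -0.37]
t eye sides 8 [-10.7  -1.3 346.5] [  6.4   2.4 359.1] [ -7.9   0.8 351.2]
eye top 0  
s eye sides 11 [ -9.5  -3.3 346.5] [ 12.6   1.1 359.6] [ -5.2  -0.6 349.6]
eye top 1 [ -2.5 -13.3 366.2] [ -2.5 -13.3 366.2]
```

View pics/c4.png

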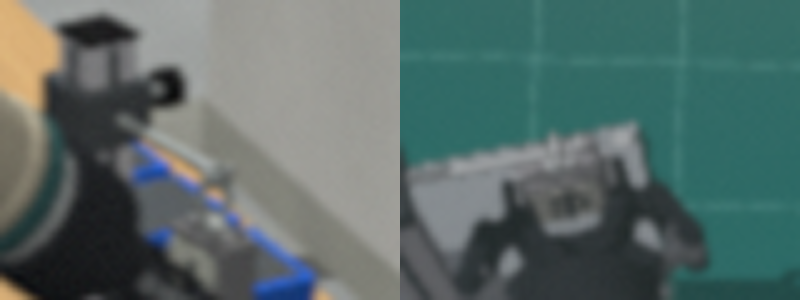

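Request:
{"name": "jog_arm", "arguments": {
  "series": [
    [[0,0,0],[-0.5,0,0.5],1],
    [[0,0,0],[-0.4,0,0.4],1],
    [[0,0,0],[0,0,0],1],
    [[0,0,0],[0,0,0],1]
  ]
}}

```text
clock: 14.5
eef_pos: [605.9, 57.4, 272.2]
tool_rot: [-0.007, 0.731, 0.241]
force: [0.0, 0.2, -2.2]
width: 43.3
```

Request:
{"name": "jog_arm", "arguments": {
  "series": [
    [[0,0,0],[0.3,0,-0.3],1],
    [[0,0,0],[0,0,0],1],
    [[0,0,0],[0,0,0],1]
  ]
}}

```text
clock: 14.88
eef_pos: [606.1, 57.5, 272.2]
tool_rot: [-0.008, 0.731, 0.241]
force: [-1.2, -0.9, -1.5]
width: 43.0
```

```bash
python3 chk.py
```

```text
grasp stand-frame -1.6 0.2 268.2 [-0.00802193  0.73051332  0.24111492] F [-0.62 -0.94 -0.75] q [ 0.71  0.7  -1.2   2.32  2.26  0.69 -0.37]
t eye sides 6 [ -9.3  -1.3 351.1] [  6.    1.8 358.4] [ -7.5   0.8 356.4]
eye top 1 [ -1.5 -11.1 366.5] [ -1.5 -11.1 366.5]
s eye sides 13 [-10.7  -4.8 345.6] [ 10.1   1.5 359.8] [ -5.7  -2.8 349. ]
eye top 0
```

Request:
{"name": "jog_arm", "arguments": {
  "series": [
    [[0,0,0],[0,0,0],-0.3],
    [[0,0,0],[0,0,0],-0.3],
    [[0,0,0],[0,0,0],-1],
    [[0,0,0],[0,0,0],-1],
    [[0,0,0],[0,0,0],-1],
    [[0,0,0],[0,0,0],-1]
  ]
}}

```text
clock: 15.78
eef_pos: [606.2, 57.6, 272.4]
tool_rot: [-0.008, 0.73, 0.241]
force: [0.7, -0.1, 0.7]
width: 85.4
```

```bash
python3 chk.py;python3 - <<'E'
from h import *
w=load('w3');P=cloud(w)[...,:3];v=P[100:300:40,270:290].reshape(-1,3);
p,R,s=now();print(s['width'])
plan(p+6*R.as_matrix()[:,0]-110*R.as_matrix()[:,0],R,4)
E
```

```text
grasp stand-frame -1.4 0.3 268.4 [-0.00803373  0.73008857  0.2412446 ] F [ 0.33 -0.1  -0.34] q [ 0.71  0.7  -1.2   2.32  2.26  0.69 -0.37]
t eye sides 7 [-10.9 -10.  347.8] [ -5.1   1.8 360.2] [-7.300e+00 -2.000e-01  3.546e+02]
eye top 1 [ -1.7 -11.1 367.5] [ -1.7 -11.1 367.5]
s eye sides 14 [-10.   -6.5 345. ] [ 10.3  -0.7 359.2] [ -6.3  -3.  349.1]
eye top 2 [-3.000e-01 -1.330e+01  3.662e+02] [ -1.4 -14.  366.1]
85.41377506670108
dist 110.0 ang 0.0 n 4 q [ 0.71  0.7  -1.2   2.32  2.26  0.69 -0.37] F [ 0.33 -0.1  -0.34] w 85.4 t 15.93
[[0.0, 0.0, 0.0],[-27.5, -0.0, -0.0],-1],
[[0.0, 0.0, 0.0],[-27.5, -0.0, -0.0],-1],
[[0.0, 0.0, 0.0],[-27.5, -0.0, -0.0],-1],
[[0.0, 0.0, 0.0],[-27.5, -0.0, -0.0],-1],
```

View pics/w3.png

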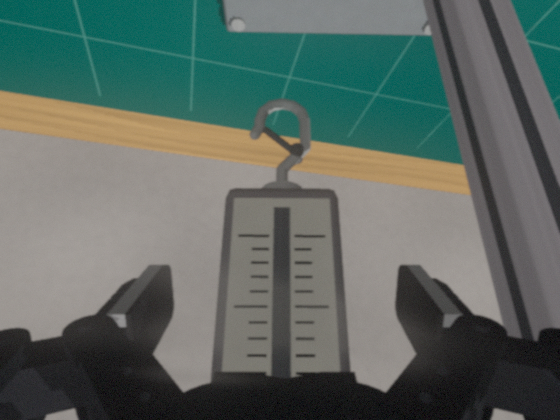

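The balance hangs on the hook: eye at seat height, lower hook at (282,125), tip at −y, fingers clear on both sides. Retreating.

Request:
{"name": "jog_arm", "arguments": {
  "series": [
    [[0,0,0],[-8,0,0],-1],
    [[0,0,0],[-15,0,0],-1],
    [[0,0,0],[-25,0,0],-1],
    [[0,0,0],[-25,0,0],-1],
    [[0,0,0],[-25,0,0],-1],
    [[0,0,0],[0,0,0],-1]
  ]
}}

```text
clock: 16.68
eef_pos: [534.6, 39.5, 338.7]
tool_rot: [-0.014, 0.729, 0.237]
force: [0.5, -0.0, -0.2]
width: 85.1
```

```bash
python3 - <<'E'
from h import *
P=cloud(load('t3'))[...,:3]
q=P[232:262,318:345].reshape(-1,3);s=q[q[:,2]>12];print('small',np.median(s,0).round(),s.max(0).round())
print(now()[0])
plan([445,-200,240],rot(0,48),8)
print(load('t3')['img'].shape)
E
```

```text
small [ 457. -186.   29.] [ 471.  -19. 1484.]
[534.56653625  39.51240198 338.73560477]
dist 274.2 ang 14.1 n 8 q [ 0.91  0.38 -1.23  2.4   2.34  0.39 -0.56] F [ 0.52 -0.01 -0.17] w 85.1 t 16.68
[[1.2, 0.0, -1.3],[-5.9, -26.0, -21.5],-1],
[[1.2, 0.0, -1.3],[-5.3, -26.6, -20.9],-1],
[[1.2, 0.0, -1.3],[-4.7, -27.2, -20.3],-1],
[[1.2, 0.0, -1.3],[-4.0, -27.7, -19.8],-1],
[[1.2, 0.0, -1.3],[-3.4, -28.2, -19.2],-1],
[[1.2, 0.0, -1.3],[-2.8, -28.7, -18.6],-1],
[[1.2, 0.0, -1.3],[-2.1, -29.1, -17.9],-1],
[[1.2, 0.0, -1.3],[-1.5, -29.5, -17.3],-1],
(420, 560, 3)
```

```bash
python3 - <<'E'
from h import *
plan([505,-190,270],rot(-10,45),8)
E
```

```text
dist 240.1 ang 24.3 n 8 q [ 0.91  0.38 -1.23  2.4   2.34  0.39 -0.56] F [ 0.52 -0.01 -0.17] w 85.1 t 16.68
[[2.1, 0.4, -2.1],[-2.7, -26.6, -13.6],-1],
[[2.1, 0.4, -2.1],[-1.6, -27.2, -12.6],-1],
[[2.1, 0.4, -2.1],[-0.5, -27.7, -11.6],-1],
[[2.1, 0.4, -2.1],[0.6, -28.1, -10.6],-1],
[[2.1, 0.4, -2.1],[1.8, -28.4, -9.5],-1],
[[2.1, 0.4, -2.1],[2.9, -28.7, -8.4],-1],
[[2.1, 0.4, -2.1],[4.0, -28.8, -7.3],-1],
[[2.1, 0.4, -2.1],[5.2, -28.9, -6.2],-1],
```

Request:
{"name": "jog_arm", "arguments": {
  "series": [
    [[2,0.4,-2],[-2.7,-27,-13.6],-1],
    [[2,0.4,-2],[-1.6,-27,-12.6],-1],
    [[2,0.4,-2],[-0.5,-28,-11.6],-1],
    [[2,0.4,-2],[0.6,-28,-10.6],-1],
    [[2,0.4,-2],[1.8,-28,-9.5],-1],
    [[2,0.4,-2],[3,-29,-8.4],-1],
    [[2,0.4,-2],[4,-29,-7.3],-1],
    [[2,0.4,-2],[5,-29,-6.2],-1]
  ]
}}

```text
clock: 17.68
eef_pos: [504.0, -191.4, 271.9]
tool_rot: [0.007, 0.787, -0.147]
force: [0.0, 0.8, -1.1]
width: 85.3
```

```bash
python3 - <<'E'
from h import *
print(now()[0])
plan([400,-362,150],rot(-6,50),6)
E
```

```text
[ 503.99282544 -191.36667035  271.87561331]
dist 233.8 ang 5.8 n 6 q [ 1.21  0.54 -1.1   2.44  2.44  0.5  -0.58] F [ 0.01  0.84 -1.06] w 85.3 t 17.68
[[-0.3, -0.8, 0.3],[4.2, -30.9, -23.4],-1],
[[-0.3, -0.8, 0.3],[3.7, -30.7, -23.7],-1],
[[-0.3, -0.8, 0.3],[3.2, -30.6, -23.9],-1],
[[-0.3, -0.8, 0.3],[2.7, -30.5, -24.1],-1],
[[-0.3, -0.8, 0.3],[2.2, -30.4, -24.3],-1],
[[-0.3, -0.8, 0.3],[1.7, -30.2, -24.5],-1],
```

Request:
{"name": "jog_arm", "arguments": {
  "series": [
    [[-0.3,-0.8,0.3],[4,-31,-23.5],-1],
    [[-0.3,-0.8,0.3],[3.7,-31,-23.7],-1],
    [[-0.3,-0.8,0.3],[3,-30.6,-24],-1],
    [[-0.3,-0.8,0.3],[2.7,-30.5,-24],-1],
    [[-0.3,-0.8,0.3],[2,-30.4,-24.3],-1],
    [[-0.3,-0.8,0.3],[1.7,-30,-24.5],-1],
    [[0,0,0],[0,0,0],-1],
    [[0,0,0],[0,0,0],-1]
  ]
}}

```text
clock: 18.68
eef_pos: [399.4, -363.7, 156.8]
tool_rot: [0.008, 0.707, -0.097]
force: [0.8, 0.7, -0.6]
width: 85.6
```

```bash
python3 - <<'E'
from h import *
print(now()[0])
d=snap('wrist','w4');t=snap('top','t4')
for n,x in(('w',d),('t',t)):
    q=cloud(x)[...,:3].reshape(-1,3);q=q[np.linalg.norm(q[:,:2]-[443.5,-371.5],axis=1)<36];print(n)
    for lo,hi in [(10,44),(46,53),(55,75),(70,86),(86,98)]:
        s=q[(q[:,2]>lo)&(q[:,2]<hi)]
        if len(s)>3: print(lo,hi,len(s),s.max(0).round(1),s.mean(0).round(1), cv2.minAreaRect(s[:,:2].astype(np.float32)), cv2.minEnclosingCircle(s[:,:2].astype(np.float32)))
# balance state from top
u=np.radians(-6);f=np.array([np.cos(u)*.819,np.sin(u)*.819,-.574])
plan(np.array([443.5,-371.5,28])-45*f,rot(-6,55),6)
E
```

```text
[ 399.43289381 -363.69278975  156.78121355]
w
10 44 3330 [ 441.2 -349.1   44. ] [ 425. -371.   27.] ((429.02716064453125, -371.6464538574219), (47.0844612121582, 19.40740394592285), 83.74736022949219) ((437.022705078125, -372.5224609375), 23.54271125793457)
46 53 3555 [ 469.3 -348.7   53. ] [ 439.3 -372.8   49.6] ((443.82354736328125, -373.3310546875), (49.109745025634766, 50.89707946777344), 87.19996643066406) ((444.2050476074219, -373.8006286621094), 25.889127731323242)
55 75 311 [ 431.2 -369.4   74.9] [ 428.9 -371.6   65.7] ((429.0712890625, -371.858642578125), (4.91940975189209, 4.077490329742432), 87.61814880371094) ((429.6311950683594, -371.93206787109375), 2.7962660789489746)
70 86 328 [ 437.4 -369.5   86. ] [ 431.7 -372.1   78.2] ((432.1042175292969, -372.12518310546875), (4.744519233703613, 10.154634475708008), 83.30726623535156) ((432.3570556640625, -372.2135009765625), 5.341633319854736)
86 98 205 [ 445.1 -370.3   94.5] [ 439.2 -372.8   90.3] ((439.26165771484375, -372.9618225097656), (4.747622013092041, 12.005692481994629), 83.479248046875) ((439.260009765625, -372.975891
[... 786 characters left out ...]
68652, 31.52972412109375), 82.90728759765625) ((443.97705078125, -371.35211181640625), 15.844133377075195)
86 98 8 [ 452.4 -369.    96. ] [ 442.6 -371.6   91.8] ((444.4583740234375, -371.3417053222656), (4.343379974365234, 15.956124305725098), 88.25422668457031) ((444.44354248046875, -371.82891845703125), 8.15400218963623)
dist 100.3 ang 5.5 n 6 q [ 1.75  1.02 -1.1   2.4   2.85  0.44 -0.18] F [-0.08  0.1  -0.49] w 85.5 t 18.77
[[-0.0, -0.9, -0.1],[11.1, -0.8, -12.4],-1],
[[-0.0, -0.9, -0.1],[10.9, -0.7, -12.6],-1],
[[-0.0, -0.9, -0.1],[10.7, -0.7, -12.8],-1],
[[-0.0, -0.9, -0.1],[10.5, -0.7, -13.0],-1],
[[-0.0, -0.9, -0.1],[10.3, -0.7, -13.1],-1],
[[-0.0, -0.9, -0.1],[10.1, -0.7, -13.3],-1],
```

View pics/w4.png

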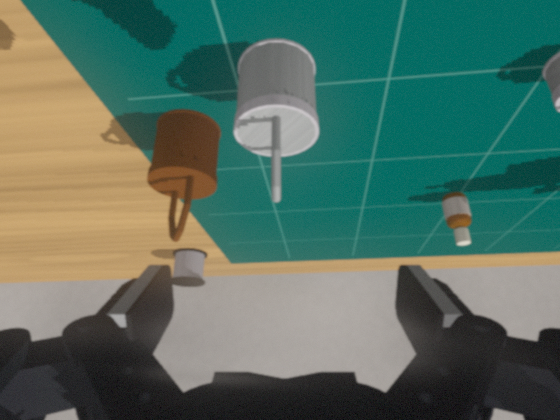

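The wrist picture shows the grey tin at (277,100) with its bail edge-on (277,160), aligned with the tool. The brown one (185,155) and the vial (457,220) are clear. Tin at (443.9, −372.6), yaw −6.7°.

Request:
{"name": "jog_arm", "arguments": {
  "series": [
    [[0,-0.9,0],[11,-0.8,-12.4],-1],
    [[0,-0.9,0],[11,-0.8,-12.6],-1],
    [[0,-0.9,0],[10.7,-0.8,-12.8],-1],
    [[0,-0.9,0],[10.5,-0.8,-13],-1],
    [[0,-0.9,0],[10.3,-0.8,-13],-1],
    [[0,-0.9,0],[10,-0.8,-13.3],-1],
    [[0,0,0],[0,0,0],-1],
    [[0,0,0],[0,0,0],-1]
  ]
}}

```text
clock: 19.77
eef_pos: [401.9, -367.8, 58.0]
tool_rot: [0.005, 0.612, -0.097]
force: [-0.1, -0.1, -0.5]
width: 85.4
```

```bash
python3 - <<'E'
from h import *
print(now()[0])
plan([443.9,-372.6,28],rot(-6.7,55),4)
E
```

```text
[ 401.8612502  -367.83178886   58.005739  ]
dist 45.9 ang 1.0 n 4 q [ 1.78  1.37 -1.02  2.38  3.07  0.61 -0.06] F [-0.09 -0.07 -0.47] w 85.4 t 19.77
[[0.1, -0.0, -0.2],[11.5, -0.1, -0.1],-1],
[[0.1, -0.0, -0.2],[11.5, -0.1, -0.1],-1],
[[0.1, -0.0, -0.2],[11.5, -0.1, -0.1],-1],
[[0.1, -0.0, -0.2],[11.5, -0.0, -0.1],-1],
```

Request:
{"name": "jog_arm", "arguments": {
  "series": [
    [[0.1,0,-0.2],[11.5,0,0],-1],
    [[0.1,0,-0.2],[11.5,0,0],-1],
    [[0.1,0,-0.2],[11.5,0,0],-1],
    [[0.1,0,-0.2],[11.5,0,0],-1],
    [[0,0,0],[0,0,0],-1],
    [[0,0,0],[0,0,0],-1]
  ]
}}

```text
clock: 20.52
eef_pos: [438.6, -371.8, 30.4]
tool_rot: [0.004, 0.613, -0.114]
force: [0.2, -0.3, 0.4]
width: 85.3
```

```bash
python3 - <<'E'
from h import *
plan([443.9,-372.6,28],rot(-6.7,55),1)
for i in range(6):
    get_image('top');print(read_state()['force'].round(2))
E
```

```text
dist 1.2 ang 0.2 n 1 q [ 1.7   1.43 -1.01  2.32  3.07  0.67 -0.06] F [ 0.17 -0.28  0.41] w 85.3 t 20.52
[[-0.1, -0.1, -0.1],[-0.2, -0.2, 1.2],-1],
[-0.12 -0.74 -0.44]
[-0.55 -0.35 -0.87]
[ 0.22  0.7  -0.11]
[ 0.06 -0.54  0.74]
[ 0.43 -0.08  0.48]
[-0.28 -1.07 -0.1 ]
```

Request:
{"name": "jog_arm", "arguments": {
  "series": [
    [[0,0,0],[0,0,1],1],
    [[0,0,0],[0,0,0],1],
    [[0,0,0],[0,0,0],1],
    [[0,0,0],[0,0,0],1],
    [[0,0,0],[0,0,0],1],
    [[0,0,0],[0,0,0],1]
  ]
}}

```text
clock: 21.58
eef_pos: [439.2, -371.9, 31.6]
tool_rot: [0.004, 0.612, -0.114]
force: [-4.6, 0.7, 5.9]
width: 46.7
```

```bash
python3 - <<'E'
from h import *
p,R,s=now();g=p+6*R.as_matrix()[:,0];print(g,s['width'],s['force'].round(1))
plan(g+[0,0,90],R,7,hand=1)
E
```

```text
[ 444.04338342 -372.47763987   28.16080049] 46.68672587361105 [-4.6  0.7  5.9]
dist 90.0 ang 0.0 n 7 q [ 1.69  1.43 -1.01  2.33  3.07  0.67 -0.06] F [-4.57  0.68  5.88] w 46.7 t 21.57
[[0.0, 0.0, 0.0],[-7.4, 0.0, 10.5],1],
[[0.0, 0.0, 0.0],[-7.4, 0.0, 10.5],1],
[[0.0, 0.0, 0.0],[-7.4, 0.0, 10.5],1],
[[0.0, 0.0, 0.0],[-7.4, 0.0, 10.5],1],
[[0.0, 0.0, 0.0],[-7.4, 0.0, 10.5],1],
[[0.0, 0.0, 0.0],[-7.4, 0.0, 10.5],1],
[[0.0, 0.0, 0.0],[-7.4, 0.0, 10.5],1],
```

Request:
{"name": "jog_arm", "arguments": {
  "series": [
    [[0,0,0],[-4,0,5.5],1],
    [[0,0,0],[-7.4,0,10.5],1],
    [[0,0,0],[-7.4,0,10.5],1],
    [[0,0,0],[-7.4,0,10.5],1],
    [[0,0,0],[-7.4,0,10.5],1],
    [[0,0,0],[-7.4,0,10.5],1],
    [[0,0,0],[-7.4,0,10.5],1],
    [[0,0,0],[0,0,0],1]
  ]
}}

```text
clock: 22.58
eef_pos: [439.1, -372.5, 116.4]
tool_rot: [0.001, 0.612, -0.115]
force: [-0.3, -0.3, -6.7]
width: 46.5
```

```bash
python3 - <<'E'
from h import *
F=[]
for i in range(10):
    d=get_image('top');F.append(read_state()['force'])
F=np.array(F);print(F.mean(0),F.std(0)/3)
p,R,s=now();g=p+6*R.as_matrix()[:,0];print(g,s['width'])
for n,x in(('w',snap('wrist','w5')),('t',snap('top','t5')),('s',snap('side','s5'))):
    q=cloud(x)[...,:3].reshape(-1,3)-[g[0],g[1],g[2]];q=q[np.linalg.norm(q[:,:2],axis=1)<30]
    for lo,hi in [(14,27),(40,58),(58,70)]:
        k=q[(q[:,2]>lo)&(q[:,2]<hi)]
        if len(k)>3:print(n,lo,hi,len(k),k.max(0).round(1),k.mean(0).round(1),cv2.minAreaRect(k[:,:2].astype(np.float32)))
plan([505,-190,230],rot(-10,55),None,hand=1)
E
```

```text
[-3.50410339e-03  5.25446469e-02 -6.76344532e+00] [0.22769941 0.08219257 0.17345438]
[ 443.79160753 -372.78625185  111.39065868] 46.46329175354477
w 14 27 4224 [-2.  25.2 26.6] [-19.2   1.3  18.2] ((-15.051353454589844, 0.7343654632568359), (49.316890716552734, 21.983463287353516), 84.81169891357422)
t 14 27 202 [24.  28.8 26.9] [-0.2  1.7 20.9] ((0.5599269866943359, 2.252452850341797), (48.175262451171875, 52.98973083496094), 11.258434295654297)
t 40 58 12 [15.8  4.5 55.7] [ 0.7  1.3 48.6] ((0.6066122055053711, 1.0579545497894287), (4.224865913391113, 30.386484146118164), 84.96068572998047)
t 58 70 11 [ 8.1  3.1 67.7] [ 0.3  0.3 62.4] ((0.5235867500305176, -0.41156911849975586), (5.1212477684021, 14.53115463256836), 82.06149291992188)
s 14 27 453 [27.2 28.8 27. ] [ 0.9 -3.5 22.7] ((1.7163362503051758, -2.3131561279296875), (56.392860412597656, 48.61558532714844), 71.49153137207031)
s 40 58 36 [17.9  3.2 57.3] [ 0.9 -1.4 49.8] ((2.221292495727539, -1.1819243431091309), (5.134018898010254, 31.24006462097168), 83.29214477539062)
s 58 70 34 [13.   1.  68.1] [ 1.7 -1.2 63.2] ((2.6234540939331055, -1.7079439163208008), (4.891499042510986, 20.760116577148438), 88.3031005859375)
dist 226.5 ang 3.3 n 5 q [ 1.71  1.24 -1.1   2.37  2.95  0.6  -0.13] F [ 0.67 -0.72 -6.05] w 46.5 t 23.23
[[0.3, -0.0, -0.6],[-7.1, 37.9, 23.8],1],
[[0.3, -0.0, -0.6],[-7.5, 38.0, 23.6],1],
[[0.3, -0.0, -0.6],[-7.8, 38.0, 23.4],1],
[[0.3, -0.0, -0.6],[-8.2, 38.1, 23.1],1],
[[0.3, -0.0, -0.6],[-8.6, 38.1, 22.9],1],
```

```bash
cat > hk.py <<'E'
from h import *
yd=np.array([-np.sin(np.radians(14)),np.cos(np.radians(14))]);xd=np.array([yd[1],-yd[0]])
def st(q): q=np.asarray(q);return np.c_[(q[:,:2]-[612,58.7])@xd,(q[:,:2]-[612,58.7])@yd,q[:,2]]
def W(x,y,z): return [*(np.array([612,58.7])+x*xd+y*yd),z]
E
python3 - <<'E'
from hk import *
for n in('s5','t5'):
    r=st(cloud(load(n))[...,:3].reshape(-1,3));r=r[(abs(r[:,0])<30)&(abs(r[:,1])<35)]
    for lo,hi in [(170,188),(188,206),(206,226),(232,318),(318,330)]:
        k=r[(r[:,2]>lo)&(r[:,2]<hi)]
        if len(k)>3:print(n,lo,hi,len(k),np.percentile(k,[3,50,97],axis=0).round(1).tolist(),cv2.minAreaRect(k[:,:2].astype(np.float32)))
print(W(-2,-55,142.7))
plan([520,-170,200],rot(-5,55),8,hand=1)
E
```

```text
s5 170 188 17 [[-1.3, -13.4, 177.8], [2.0, 0.3, 182.1], [3.9, 9.4, 187.6]] ((2.135791063308716, -1.3806352615356445), (24.915748596191406, 5.701554298400879), 79.80654907226562)
s5 188 206 22 [[-1.3, -16.4, 190.1], [0.8, -0.6, 196.8], [3.2, 12.2, 204.5]] ((1.06013822555542, -1.7760868072509766), (30.4974365234375, 3.8959062099456787), 87.05686950683594)
s5 206 226 11 [[-3.5, -5.2, 207.5], [0.1, -0.9, 213.5], [2.6, 5.7, 220.5]] ((-0.44356656074523926, -0.05768156051635742), (5.535019874572754, 11.769886016845703), 5.913445949554443)
s5 232 318 502 [[-13.8, -25.3, 235.5], [-10.4, -18.4, 277.0], [11.2, 14.8, 315.3]] ((-7.926736354827881, -8.74471664428711), (24.071935653686523, 47.7690544128418), 31.040849685668945)
s5 318 330 107 [[-13.0, -24.1, 318.3], [-5.4, -8.0, 324.3], [10.9, 17.5, 329.5]] ((-0.844085693359375, -2.845113754272461), (25.811691284179688, 44.6348991394043), 1.6471086740493774)
t5 232 318 106 [[-15.8, -20.5, 235.5], [-14.6, -0.6, 282.2], [-5.1, 19.6, 317.4]] ((-2.0112733840942383, -0.4300956726074219), (43.482120513916016, 28.001848220825195), 89.027587890625)
t5 318 330 108 [[-14.5, -21.0, 318.4], [-6.3, -2.0, 322.9], [8.2, 20.2, 328.0]] ((-2.646183967590332, -0.19298934936523438), (43.486175537109375, 26.432693481445312), 84.67390441894531)
[np.float64(623.3651128054297), np.float64(4.8498912636208615), 142.7]
dist 233.9 ang 1.7 n 8 q [ 1.71  1.24 -1.1   2.37  2.95  0.6  -0.13] F [ 0.67 -0.72 -6.05] w 46.5 t 23.23
[[-0.1, -0.0, 0.2],[-1.0, 26.3, 12.7],1],
[[-0.1, -0.0, 0.2],[-0.9, 26.3, 12.8],1],
[[-0.1, -0.0, 0.2],[-0.8, 26.3, 12.8],1],
[[-0.1, -0.0, 0.2],[-0.8, 26.2, 12.9],1],
[[-0.1, -0.0, 0.2],[-0.7, 26.2, 13.0],1],
[[-0.1, -0.0, 0.2],[-0.6, 26.2, 13.0],1],
[[-0.1, -0.0, 0.2],[-0.5, 26.1, 13.1],1],
[[-0.1, -0.0, 0.2],[-0.5, 26.1, 13.2],1],
```

Request:
{"name": "jog_arm", "arguments": {
  "series": [
    [[0,0,0],[-1,26,12.7],1],
    [[0,0,0],[-1,26,12.8],1],
    [[0,0,0],[-1,26,12.8],1],
    [[0,0,0],[-1,26,13],1],
    [[0,0,0.2],[-0.7,26,13],1],
    [[0,0,0.2],[-0.6,26,13],1],
    [[0,0,0.2],[-0.5,26,13],1],
    [[0,0,0.2],[-0.5,26,13],1]
  ]
}}

```text
clock: 24.22
eef_pos: [546.6, -202.6, 208.6]
tool_rot: [0.034, 0.634, -0.063]
force: [-0.3, 0.4, -6.3]
width: 46.3
```

```bash
python3 - <<'E'
from hk import *
print(now()[0])
plan(W(-3,-56,150),rot(14,55),8,hand=1)
E
```

```text
[ 546.58664218 -202.61069903  208.607928  ]
dist 224.0 ang 18.9 n 8 q [ 1.24  1.   -1.25  2.47  2.62  0.9  -0.39] F [-0.26  0.44 -6.27] w 46.3 t 24.23
[[-1.5, -0.1, 1.8],[9.9, 26.1, -2.1],1],
[[-1.5, -0.1, 1.8],[10.8, 25.8, -1.5],1],
[[-1.5, -0.1, 1.8],[11.6, 25.5, -0.8],1],
[[-1.5, -0.1, 1.8],[12.3, 25.1, -0.2],1],
[[-1.5, -0.1, 1.8],[13.1, 24.7, 0.5],1],
[[-1.5, -0.1, 1.8],[13.9, 24.3, 1.1],1],
[[-1.5, -0.1, 1.8],[14.7, 23.8, 1.7],1],
[[-1.5, -0.1, 1.8],[15.4, 23.3, 2.3],1],
```

Request:
{"name": "jog_arm", "arguments": {
  "series": [
    [[-1.5,0,1.8],[10,26,-2],1],
    [[-1.5,0,1.8],[11,26,-1.5],1],
    [[-1.5,0,1.8],[11.6,25.5,-0.8],1],
    [[-1.5,0,1.8],[12.3,25,0],1],
    [[-1.5,0,1.8],[13,24.7,0.5],1],
    [[-1.5,0,1.8],[14,24,1],1],
    [[0,0,0],[0,0,0],1]
  ]
}}

```text
clock: 25.1
eef_pos: [602.4, -49.2, 166.8]
tool_rot: [0.017, 0.631, 0.176]
force: [-0.3, 0.0, -6.4]
width: 46.2
```

```bash
python3 - <<'E'
from hk import *
print(now()[0])
plan(W(-3,-56,142.7),rot(14,55),4,hand=1)
E
```

```text
[602.36911004 -49.20962376 166.7726256 ]
dist 57.7 ang 4.7 n 4 q [ 0.92  1.14 -1.22  2.44  2.65  1.02 -0.34] F [-0.31  0.   -6.4 ] w 46.2 t 25.1
[[-0.8, -0.3, 0.8],[7.9, 12.0, -0.8],1],
[[-0.8, -0.3, 0.8],[8.1, 11.9, -0.7],1],
[[-0.8, -0.3, 0.8],[8.3, 11.8, -0.5],1],
[[-0.8, -0.3, 0.8],[8.4, 11.7, -0.4],1],
```

Request:
{"name": "jog_arm", "arguments": {
  "series": [
    [[-0.8,-0.3,0.8],[8,12,-0.8],1],
    [[-0.8,-0.3,0.8],[8,12,-0.7],1],
    [[-0.8,-0.3,0.8],[8.3,12,-0.5],1],
    [[-0.8,-0.3,0.8],[8.4,11.7,-0.4],1],
    [[0,0,0],[0,0,0],1],
    [[0,0,0],[0,0,0],1]
  ]
}}

```text
clock: 25.85
eef_pos: [618.2, -0.3, 146.4]
tool_rot: [-0.002, 0.609, 0.238]
force: [0.3, -0.0, -5.7]
width: 46.3
```

```bash
cat > pr.py <<'E'
from hk import *
import sys
k=sys.argv[1]
w=snap('wrist','w'+k);s=snap('side','s'+k);t=snap('top','t'+k)
p,R,S=now();g=p+6*R.as_matrix()[:,0];gs=st([g])[0];print('g stand',gs.round(1),'rot',S['tool_rot'].round(3),'F',S['force'].round(2),'q',S['qpos'].round(2),'w',S['width'].round(1))
for n,d in(('w',w),('s',s),('t',t)):
    r=st(cloud(d)[...,:3].reshape(-1,3))
    def sh(m,a):
        if m.sum()>3:print(n,a,m.sum(),np.percentile(r[m],[3,50,97],axis=0).round(1).tolist())
    x,y,z=r.T;near=(abs(x)<32)
    b=near&(abs(y-gs[1])<9)&(z>gs[2]+35)&(z<gs[2]+72);sh(b,'bail')
    sh(near&(abs(y-gs[1])<9)&(z>gs[2]+58)&(z<gs[2]+70),'bailpeak')
    h=(abs(x)<8)&(y>-22)&(y<20)&(z>165)&(z<222)&~b;sh(h,'hook');sh(h&(z<190)&(abs(y)<9),'hookbottom');sh(h&(y<-8),'tip');sh(h&(y>6),'shank')
    sh((abs(x)<20)&(abs(y)<26)&(z>318)&(z<330),'housing top')
E
python3 pr.py 6; python3 - <<'E'
from hk import *
plan(W(-3,-56,142.7),rot(14,55),1,hand=1)
w=load('w6')['img'];s=load('s6')['img']
cv2.imwrite('pics/c6.png',np.hstack([cv2.resize(w,(400,300)),cv2.resize(s[150:270,240:400],(400,300),interpolation=cv2.INTER_CUBIC)])[:,:,::-1])
E
```

```text
dist 3.2 ang 0.4 n 1 q [ 0.81  1.21 -1.19  2.42  2.71  1.08 -0.31] F [-0.38  0.13 -6.57] w 46.6 t 26.0
[[-0.1, 0.1, 0.3],[0.6, 3.1, -0.2],1],Traceback (most recent call last):
  File "pr.py", line 5, in <module>
    p,R,S=now();g=p+6*R.as_matrix()[:,0];gs=st([g])[0];print('g stand',gs.round(1),'rot',S['tool_rot'].round(3),'F',S['force'].round(2),'q',S['qpos'].round(2),'w',S['width'].round(1))
                                                                                                                                                                   ^^^^^^^^^^^^^^^^
AttributeError: 'float' object has no attribute 'round'
```

View pics/c6.png

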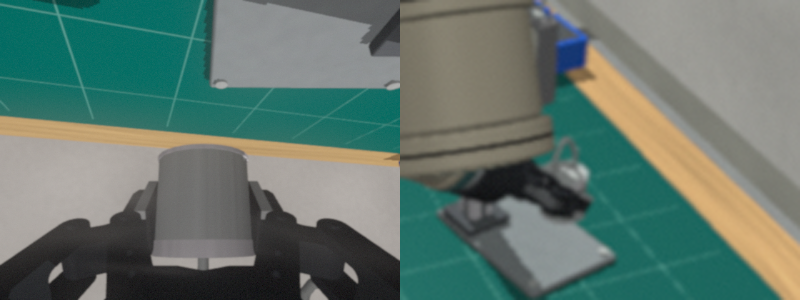

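The wrist view shows the tin held upright. The hook is out of frame, and the arm hides it in the side view. Continuing by numbers.

```bash
sed -i "s/S\['width'\].round(1)/round(S['width'],1)/" pr.py; python3 pr.py 6
```

```text
g stand [ -3.4 -59.  143.3] rot [-0.002  0.608  0.237] F [ 0.01 -0.35 -6.12] q [ 0.81  1.21 -1.19  2.42  2.71  1.08 -0.31] w 46.2
w hook 434 [[-4.1, -13.4, 176.1], [-2.6, -10.4, 179.8], [-0.3, -7.0, 183.6]]
w hookbottom 111 [[-4.0, -8.9, 175.6], [-2.6, -8.3, 178.5], [-0.4, -6.1, 181.3]]
w tip 393 [[-4.0, -13.4, 176.0], [-2.5, -10.7, 180.1], [-0.3, -8.3, 183.6]]
s bail 42 [[-17.0, -64.2, 180.3], [-5.0, -60.8, 194.6], [14.7, -57.0, 208.3]]
s bailpeak 13 [[-9.6, -64.2, 201.7], [-2.6, -60.5, 206.6], [7.9, -57.7, 209.0]]
s housing top 76 [[-12.6, -24.4, 318.7], [-2.5, -16.0, 324.9], [11.7, 3.9, 328.6]]
t bail 20 [[-18.3, -60.4, 179.6], [-7.3, -58.2, 199.7], [10.4, -56.0, 208.7]]
t bailpeak 8 [[-7.8, -60.0, 202.3], [-2.5, -58.2, 205.3], [3.7, -56.0, 208.9]]
t housing top 115 [[-14.8, -20.9, 319.1], [-5.3, -1.4, 323.2], [9.4, 20.2, 327.5]]
```

Request:
{"name": "jog_arm", "arguments": {
  "series": [
    [[0,0,0.2],[0,6,0],1],
    [[0,0,0],[0,10,0],1],
    [[0,0,0],[0,10,0],1],
    [[0,0,0],[0,10,0],1],
    [[0,0,0],[0,10,0],1],
    [[0,0,0],[0,10,0],1],
    [[0,0,0],[0,0,0],1],
    [[0,0,0],[0,0,0],1]
  ]
}}

```text
clock: 27.15
eef_pos: [605.7, 54.0, 146.4]
tool_rot: [0.001, 0.609, 0.242]
force: [0.5, 1.1, -6.9]
width: 46.4
```

```bash
python3 pr.py 7
```

```text
g stand [ -2.4  -3.6 143. ] rot [0.    0.609 0.241] F [-0.4  -0.23 -5.6 ] q [ 0.67  1.23 -1.22  2.47  2.66  1.25 -0.37] w 46.6
s bail 41 [[-14.6, -10.4, 178.5], [-0.2, -5.1, 188.0], [17.6, 3.6, 201.8]]
s hook 48 [[-6.6, -20.1, 165.2], [-0.6, -5.3, 166.7], [7.4, 17.9, 197.3]]
s hookbottom 17 [[-6.5, -7.3, 165.2], [0.1, -1.9, 166.2], [7.4, 6.4, 177.9]]
s tip 20 [[-5.1, -20.9, 165.5], [-0.6, -14.7, 167.6], [6.9, -10.6, 198.6]]
s shank 12 [[-7.2, 7.8, 165.2], [-3.2, 11.5, 166.0], [6.3, 19.1, 168.5]]
t bail 8 [[-18.4, -5.0, 181.1], [-15.6, -2.6, 192.4], [-10.5, -0.7, 202.3]]
t hook 16 [[-7.3, -20.0, 165.2], [-5.0, 4.6, 166.6], [-1.6, 17.2, 173.2]]
t hookbottom 4 [[-5.6, -6.1, 165.7], [-4.4, 4.6, 167.0], [-1.4, 8.2, 175.9]]
t tip 6 [[-7.7, -20.7, 165.5], [-4.9, -14.0, 166.2], [-2.3, -10.3, 168.3]]
t shank 8 [[-6.5, 6.6, 165.1], [-5.0, 12.3, 166.6], [-1.6, 17.9, 168.8]]
t housing top 109 [[-14.7, -21.3, 318.8], [-5.5, -3.1, 323.2], [6.5, 19.9, 329.0]]
```

Request:
{"name": "jog_arm", "arguments": {
  "series": [
    [[0,0,0],[1,0,-1.4],1],
    [[0,0,0],[1.6,0,-2.3],1],
    [[0,0,0],[1.6,0,-2.3],1],
    [[0,0,0],[1.6,0,-2.3],1],
    [[0,0,0],[1.6,0,-2.3],1],
    [[0,0,0],[0,0,0],1],
    [[0,0,0],[0,0,0],1]
  ]
}}

```text
clock: 28.18
eef_pos: [605.7, 54.3, 133.7]
tool_rot: [0.001, 0.609, 0.243]
force: [0.1, 0.5, -5.4]
width: 46.2
```

```bash
python3 pr.py 8 | grep -E "stand|s bail|hook |tip|shank"
```

```text
g stand [ -2.3  -2.8 130.3] rot [0.001 0.609 0.243] F [ 0.66 -0.86 -5.79] q [ 0.66  1.26 -1.2   2.47  2.69  1.27 -0.37] w 47.1
s bail 4 [[-15.5, -7.0, 167.6], [-14.8, -5.2, 168.8], [-13.6, -1.1, 171.8]]
```

Request:
{"name": "jog_arm", "arguments": {
  "series": [
    [[0,0,0],[1.6,0,-2.3],1],
    [[0,0,0],[1.6,0,-2.3],1],
    [[0,0,0],[1.6,0,-2.3],1],
    [[0,0,0],[1.6,0,-2.3],1],
    [[0,0,0],[0,0,0],1],
    [[0,0,0],[0,0,0],1]
  ]
}}

```text
clock: 29.08
eef_pos: [605.6, 54.2, 122.4]
tool_rot: [0.001, 0.609, 0.243]
force: [0.9, 0.0, -5.8]
width: 46.5
```

```bash
python3 - <<'E'
from hk import *
F=[]
for i in range(5): d=get_image('side');F.append(read_state()['force'])
print(np.mean(F,0),st([now()[0]+6*now()[1].as_matrix()[:,0]]),now()[2]['qpos'])
E
```

```text
[ 0.11620654  0.23963397 -5.94938924] [[ -2.33556998  -2.8198272  119.04341224]] [ 0.65923935  1.28928077 -1.18627065  2.46388681  2.71303128  1.28735822
 -0.36730828]
```

Request:
{"name": "jog_arm", "arguments": {
  "series": [
    [[0,0,0],[1.6,0,-2.3],1],
    [[0,0,0],[1.6,0,-2.3],1],
    [[0,0,0],[1.6,0,-2.3],1],
    [[0,0,0],[1.6,0,-2.3],1],
    [[0,0,0],[1.6,0,-2.3],1],
    [[0,0,0],[0,0,0],1],
    [[0,0,0],[0,0,0],1]
  ]
}}

```text
clock: 30.2
eef_pos: [605.7, 54.3, 108.6]
tool_rot: [0.001, 0.609, 0.243]
force: [-0.6, -0.1, -4.2]
width: 46.4
```

```bash
cat > fa.py <<'E'
from hk import *
F=[]
for i in range(6): d=get_image('side');F.append(read_state()['force'])
p,R,s=now();print(np.mean(F,0).round(2),st([p+6*R.as_matrix()[:,0]]).round(1),s['qpos'].round(2),s['clock'],s['tool_rot'].round(3))
E
python3 fa.py
```

```text
[-0.42 -0.27 -3.92] [[ -2.3  -2.8 105.1]] [ 0.65  1.32 -1.17  2.46  2.75  1.3  -0.36] 30.5 [0.001 0.609 0.243]
```

Request:
{"name": "jog_arm", "arguments": {
  "series": [
    [[0,0,0],[1.6,0,-2.3],1],
    [[0,0,0],[1.6,0,-2.3],1],
    [[0,0,0],[1.6,0,-2.3],1],
    [[0,0,0],[1.6,0,-2.3],1],
    [[0,0,0],[1.6,0,-2.3],1],
    [[0,0,0],[1.6,0,-2.3],1],
    [[0,0,0],[0,0,0],1],
    [[0,0,0],[0,0,0],1]
  ]
}}

```text
clock: 31.5
eef_pos: [605.7, 54.3, 91.8]
tool_rot: [0.001, 0.609, 0.243]
force: [0.2, -0.1, -2.1]
width: 46.3
```

```bash
python3 fa.py; python3 pr.py 9 | grep -E "hook|bail|tip|shank"; python3 - <<'E'
from h import *
w=load('w9')['img'];s=load('s9')['img']
cv2.imwrite('pics/c9.png',np.hstack([cv2.resize(w,(400,300)),cv2.resize(s[130:250,240:400],(400,300),interpolation=cv2.INTER_CUBIC)])[:,:,::-1])
E
```

```text
[ 0.17 -0.09 -1.53] [[-2.3 -2.8 88.3]] [ 0.65  1.36 -1.14  2.45  2.78  1.32 -0.36] 31.8 [0.001 0.609 0.243]
t bail 16 [[-18.3, -6.0, 136.0], [-7.7, -2.2, 148.2], [-0.1, 2.0, 153.9]]
t bailpeak 9 [[-9.0, -6.1, 147.9], [-3.6, -2.7, 151.3], [0.2, 2.6, 153.9]]
t hook 7 [[-6.0, -12.3, 166.0], [-3.7, 5.3, 170.8], [-2.0, 11.4, 178.4]]
t hookbottom 4 [[-6.2, -5.9, 169.1], [-3.6, 6.8, 174.3], [-2.1, 8.8, 178.6]]
```

View pics/c9.png

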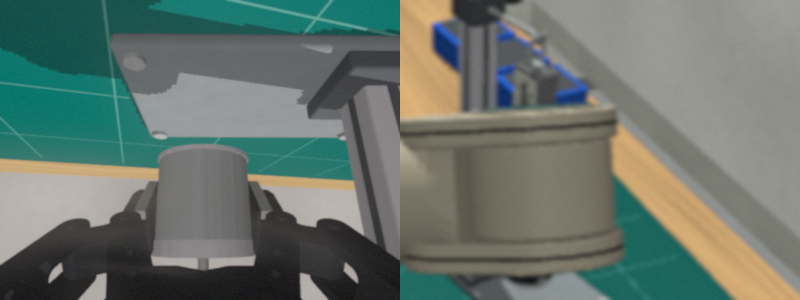

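The wrist half shows the tin still upright in the jaws. In the side half the arm hides the hook, while the balance at (535,85) hangs straight. The force follows the spring at about 0.145 N/mm, with about 1.5 N still to be transferred.

Request:
{"name": "jog_arm", "arguments": {
  "series": [
    [[0,0,0],[1.6,0,-2.3],1],
    [[0,0,0],[1.6,0,-2.3],1],
    [[0,0,0],[1.6,0,-2.3],1],
    [[0,0,0],[0.5,0,-0.7],1],
    [[0,0,0],[0,0,0],1],
    [[0,0,0],[0,0,0],1]
  ]
}}

```text
clock: 32.7
eef_pos: [605.6, 54.3, 82.5]
tool_rot: [0.001, 0.609, 0.243]
force: [0.4, 0.4, 0.1]
width: 46.6
```

```bash
sed -i 's/range(6)/range(20)/; s/side/top/; s/np.mean(F,0).round(2)/np.mean(F,0).round(2),(np.std(F,0)\/20**.5).round(2)/' fa.py; python3 fa.py
```

```text
[ 0.01  0.01 -0.28] [0.1  0.11 0.13] [[-2.4 -2.8 78.9]] [ 0.65  1.39 -1.13  2.45  2.81  1.33 -0.35] 33.7 [0.001 0.609 0.243]
```

Request:
{"name": "jog_arm", "arguments": {
  "series": [
    [[0,0,0],[0.6,0.5,-0.8],1],
    [[0,0,0],[0,0.5,0],1],
    [[0,0,0],[0,0,0],1],
    [[0,0,0],[0,0,0],1],
    [[0,0,0],[0,0,0],1]
  ]
}}

```text
clock: 34.33
eef_pos: [605.4, 55.2, 81.3]
tool_rot: [0.001, 0.609, 0.243]
force: [-0.1, -0.1, -0.5]
width: 46.5
```

```bash
python3 fa.py
```

```text
[-0.11  0.12 -0.18] [0.11 0.11 0.13] [[-2.3 -1.8 77.9]] [ 0.65  1.39 -1.13  2.45  2.81  1.33 -0.35] 35.325 [0.001 0.609 0.243]
```

Request:
{"name": "jog_arm", "arguments": {
  "series": [
    [[0,0,0],[0.4,0,-0.5],1],
    [[0,0,0],[0,0,0],1],
    [[0,0,0],[0,0,0],1],
    [[0,0,0],[0,0,0],-0.15],
    [[0,0,0],[0,0,0],-0.2],
    [[0,0,0],[0,0,0],-0.3],
    [[0,0,0],[0,0,0],-0.5],
    [[0,0,0],[0,0,0],-1]
  ]
}}

```text
clock: 36.33
eef_pos: [605.4, 55.2, 80.7]
tool_rot: [0.001, 0.609, 0.243]
force: [-0.1, -0.2, -0.0]
width: 79.7
```

Request:
{"name": "jog_arm", "arguments": {
  "series": [
    [[0,0,0],[0,0,0],-1],
    [[0,0,0],[0,0,0],-1],
    [[0,0,0],[0,0,0],-1],
    [[0,0,0],[0,0,0],-1]
  ]
}}

```text
clock: 36.83
eef_pos: [605.4, 55.2, 80.7]
tool_rot: [0.001, 0.609, 0.243]
force: [-0.9, -0.4, -0.4]
width: 85.1
```

```bash
cat > tz.py <<'E'
from hk import *
import sys
for i in range(int(sys.argv[1])):
    out=[]
    for n in ('wrist','top','side'):
        r=st(cloud(get_image(n))[...,:3].reshape(-1,3));x,y,z=r.T
        m=(abs(x+2)<30)&(abs(y+2)<30)&(z>88)&(z<108)&(x>-40)
        out+= [n,int(m.sum())]+(np.median(r[m],0).round(1).tolist() if m.sum()>5 else [])
        b=(abs(x+2)<10)&(abs(y+2)<10)&(z>125)&(z<146);out+=['pk',np.percentile(z[b],95).round(1) if b.sum()>2 else None]
    print(read_state()['clock'],out)
E
python3 tz.py 4; python3 fa.py
```

```text
36.975 ['wrist', 4865, -23.0, -1.8, 93.1, 'pk', None, 'top', 133, -7.1, -3.2, 97.4, 'pk', np.float64(143.4), 'side', 0, 'pk', None]
37.125 ['wrist', 5103, -23.0, -1.8, 93.4, 'pk', None, 'top', 132, -6.9, -3.0, 98.1, 'pk', np.float64(142.1), 'side', 0, 'pk', None]
37.275 ['wrist', 5108, -23.1, -1.8, 93.4, 'pk', None, 'top', 135, -7.2, -3.2, 97.7, 'pk', np.float64(142.5), 'side', 0, 'pk', None]
37.425 ['wrist', 4941, -22.9, -2.0, 93.4, 'pk', None, 'top', 133, -6.8, -2.8, 98.0, 'pk', np.float64(143.8), 'side', 0, 'pk', None]
[-0.04 -0.15  0.11] [0.11 0.12 0.11] [[-2.3 -1.8 77.3]] [ 0.65  1.39 -1.13  2.45  2.81  1.33 -0.35] 38.425 [0.001 0.609 0.243]
```

Request:
{"name": "jog_arm", "arguments": {
  "series": [
    [[0,0,0],[-8,0,0],-1],
    [[0,0,0],[-12,0,0],-1],
    [[0,0,0],[-15,0,0],-1],
    [[0,0,0],[-15,0,0],-1],
    [[0,0,0],[0,0,0],-1]
  ]
}}

```text
clock: 39.05
eef_pos: [599.9, 43.2, 106.7]
tool_rot: [0.005, 0.619, 0.253]
force: [-0.8, 0.3, 0.6]
width: 85.2
```

```bash
python3 - <<'E'
from hk import *
p,R,s=now();g=p+6*R.as_matrix()[:,0];print(st([g]).round(1),s['qpos'].round(2),s['tool_rot'])
plan(W(-125,-60,110),rot(5,55),5)
plan(W(-85,-120,100),rot(5,55),5)
E
```

```text
[[-10.6 -12.1 103.2]] [ 0.72  1.38 -1.25  2.47  2.71  1.3  -0.25] [0.00511666 0.61928159 0.25299476]
dist 123.8 ang 9.3 n 5 q [ 0.72  1.38 -1.25  2.47  2.71  1.3  -0.25] F [-0.78  0.25  0.6 ] w 85.2 t 39.05
[[1.0, -0.1, -1.6],[-19.5, -9.3, -12.2],-1],
[[1.0, -0.1, -1.6],[-19.2, -10.0, -12.0],-1],
[[1.0, -0.1, -1.6],[-19.0, -10.8, -11.7],-1],
[[1.0, -0.1, -1.6],[-18.7, -11.5, -11.5],-1],
[[1.0, -0.1, -1.6],[-18.4, -12.2, -11.3],-1],
dist 130.4 ang 9.3 n 5 q [ 0.72  1.38 -1.25  2.47  2.71  1.3  -0.25] F [-0.78  0.25  0.6 ] w 85.2 t 39.05
[[1.0, -0.1, -1.6],[-11.9, -21.3, -9.2],-1],
[[1.0, -0.1, -1.6],[-11.3, -21.8, -8.7],-1],
[[1.0, -0.1, -1.6],[-10.7, -22.3, -8.3],-1],
[[1.0, -0.1, -1.6],[-10.1, -22.7, -7.9],-1],
[[1.0, -0.1, -1.6],[-9.5, -23.1, -7.5],-1],
```

The arm is up against the q3/q4 limits. Swinging the heading about the tin's axis moves the wrist outward and frees it, so I'll do that in small steps while keeping the pads centred on the tin.

```bash
python3 - <<'E'
from hk import *
T=np.array(W(-2.3,-1.8,0))
def tgt(psi,d,z):
    a=np.radians(psi);return T+[-d*np.cos(a),-d*np.sin(a),z]
plan(tgt(24,8,98),rot(24,54),2)
plan(tgt(34,8,98),rot(34,54),4)
E
```

```text
dist 9.6 ang 9.7 n 2 q [ 0.72  1.38 -1.25  2.47  2.71  1.3  -0.25] F [-0.78  0.25  0.6 ] w 85.2 t 39.05
[[-2.9, 0.3, 3.9],[1.8, 4.0, -2.0],-1],
[[-2.9, 0.3, 3.9],[2.0, 4.0, -1.7],-1],
dist 8.0 ang 19.7 n 4 q [ 0.72  1.38 -1.25  2.47  2.71  1.3  -0.25] F [-0.78  0.25  0.6 ] w 85.2 t 39.05
[[-2.9, 0.1, 4.0],[1.0, 1.5, -0.9],-1],
[[-2.9, 0.1, 4.0],[1.1, 1.4, -0.8],-1],
[[-2.9, 0.1, 4.0],[1.2, 1.4, -0.7],-1],
[[-2.9, 0.1, 4.0],[1.3, 1.4, -0.7],-1],
```

Request:
{"name": "jog_arm", "arguments": {
  "series": [
    [[-2.9,0,4],[1.8,4,-2],-1],
    [[-2.9,0,4],[2,4,-1.7],-1],
    [[0,0,0],[0,0,0],-1]
  ]
}}

```text
clock: 39.42
eef_pos: [598.5, 50.1, 100.0]
tool_rot: [0.004, 0.621, 0.422]
force: [-0.7, 0.2, -0.2]
width: 85.1
```

```bash
cat > rt.py <<'E'
from hk import *
import sys
T=np.array(W(-2.3,-1.8,0))
def tgt(psi,d,z):
    a=np.radians(psi);return T+[-d*np.cos(a),-d*np.sin(a),z]
p,R,s=now();m=R.as_matrix();g=p+6*m[:,0];e=(g-T)[:2];h=m[:2,0]/np.linalg.norm(m[:2,0]);print('heading',np.degrees(np.arctan2(h[1],h[0])).round(1),'lean',np.degrees(np.arccos(-m[2,0])).round(1),'behind',(-e@h).round(1),'left',(e@[-h[1],h[0]]).round(1),'z',g[2].round(1))
psi,d,z,lam,n=map(float,sys.argv[1:]);plan(tgt(psi,d,z),rot(psi,lam),int(n))
E
python3 rt.py 40 8 98 54 4
```

```text
heading 24.2 lean 54.4 behind 8.4 left -1.0 z 96.5
dist 3.1 ang 16.0 n 4 q [ 0.81  1.37 -1.21  2.42  2.77  1.04 -0.12] F [-0.73  0.16 -0.2 ] w 85.1 t 39.42
[[-2.4, 0.1, 3.2],[-0.0, -0.6, 0.4],-1],
[[-2.4, 0.1, 3.2],[-0.1, -0.6, 0.4],-1],
[[-2.4, 0.1, 3.2],[-0.1, -0.7, 0.4],-1],
[[-2.4, 0.1, 3.2],[-0.2, -0.7, 0.4],-1],
```

Works: q4 is relieved and the pads are centred. Continuing the swing, then a small retreat.

Request:
{"name": "jog_arm", "arguments": {
  "series": [
    [[-2.4,0,3.2],[0,-0.6,0.4],-1],
    [[-2.4,0,3.2],[0,-0.6,0.4],-1],
    [[-2.4,0,3.2],[0,-0.6,0.4],-1],
    [[-2.4,0,3.2],[0,-0.6,0.4],-1],
    [[0,0,0],[0,0,0],-1]
  ]
}}

```text
clock: 40.05
eef_pos: [600.9, 49.2, 101.2]
tool_rot: [-0.004, 0.621, 0.696]
force: [0.6, -0.4, 1.1]
width: 85.4
```

```bash
python3 rt.py 42 90 115 54 6
```

```text
heading 39.9 lean 54.4 behind 6.9 left 0.4 z 97.7
dist 84.9 ang 2.0 n 6 q [ 0.93  1.3  -1.15  2.28  2.8   0.53  0.07] F [ 0.6  -0.41  1.07] w 85.4 t 40.05
[[-0.2, 0.1, 0.3],[-12.9, -0.6, -5.7],-1],
[[-0.2, 0.1, 0.3],[-12.9, -0.6, -5.7],-1],
[[-0.2, 0.1, 0.3],[-12.9, -0.5, -5.7],-1],
[[-0.2, 0.1, 0.3],[-12.9, -0.4, -5.8],-1],
[[-0.2, 0.1, 0.3],[-12.9, -0.3, -5.8],-1],
[[-0.2, 0.1, 0.3],[-12.9, -0.2, -5.8],-1],
```

Request:
{"name": "jog_arm", "arguments": {
  "series": [
    [[0,0,0],[-10,0,-4.5],-1],
    [[0,0,0],[-13,0,-5.7],-1],
    [[0,0,0],[-13,0,-5.7],-1],
    [[0,0,0],[0,0,0],-1]
  ]
}}

```text
clock: 40.55
eef_pos: [569.3, 23.8, 108.7]
tool_rot: [-0.001, 0.622, 0.699]
force: [-0.2, 0.9, 0.9]
width: 85.3
```

```bash
python3 rt.py 42 110 115 54 4
```

```text
heading 40.1 lean 54.4 behind 47.4 left 1.4 z 105.2
dist 63.5 ang 1.9 n 4 q [ 1.01  1.28 -1.15  2.34  2.82  0.5   0.08] F [-0.16  0.86  0.91] w 85.3 t 40.55
[[-0.3, 0.1, 0.4],[-14.1, -1.3, -7.1],-1],
[[-0.3, 0.1, 0.4],[-14.1, -1.2, -7.1],-1],
[[-0.3, 0.1, 0.4],[-14.1, -1.0, -7.2],-1],
[[-0.3, 0.1, 0.4],[-14.1, -0.9, -7.2],-1],
```

Request:
{"name": "jog_arm", "arguments": {
  "series": [
    [[0,0,0],[-14,0,-7],-1],
    [[0,0,0],[-14,0,-7],-1],
    [[0,0,0],[-14,-3,-7],-1],
    [[0,0,0],[-10,-15,-4],-1],
    [[0,0,0],[0,-25,0],-1],
    [[0,0,0],[0,-25,0],-1],
    [[0,0,0],[0,0,0],-1]
  ]
}}

```text
clock: 41.42
eef_pos: [571.9, -66.7, 118.6]
tool_rot: [-0.004, 0.621, 0.693]
force: [-1.4, 0.6, 0.7]
width: 85.6
```

```bash
python3 rt.py 20 160 150 54 4; python3 tz.py 3; python3 - <<'E'
from hk import *
for n,f in (('side','s10'),('top','t10'),('wrist','w10')):
    d=snap(n,f);r=st(cloud(d)[...,:3].reshape(-1,3));x,y,z=r.T
    for a,b in((80,98),(100,120),(120,138),(128,134),(138,146),(146,165),(165,200),(232,318),(345,362)):
        m=(abs(x+2)<28)&(abs(y+2)<28)&(z>a)&(z<b)
        if m.sum()>3:print(n,a,b,int(m.sum()),np.percentile(r[m],[3,50,97],axis=0).round(1).tolist())
E
```

```text
heading 39.7 lean 54.4 behind 103.2 left -70.2 z 115.1
dist 138.8 ang 19.9 n 4 q [ 1.2   1.24 -1.14  2.23  2.68  0.23  0.3 ] F [-1.45  0.62  0.71] w 85.6 t 41.42
[[2.9, 0.1, -4.0],[-14.6, 31.5, 0.4],-1],
[[2.9, 0.1, -4.0],[-16.8, 30.3, -1.3],-1],
[[2.9, 0.1, -4.0],[-18.9, 29.0, -2.8],-1],
[[2.9, 0.1, -4.0],[-20.8, 27.4, -4.3],-1],
41.575 ['wrist', 1205, -6.9, -19.9, 96.0, 'pk', np.float64(143.6), 'top', 132, -6.8, -3.0, 98.0, 'pk', np.float64(144.9), 'side', 179, -2.3, -7.4, 99.5, 'pk', np.float64(144.0)]
41.725 ['wrist', 1405, -9.0, -17.7, 96.3, 'pk', np.float64(143.4), 'top', 135, -6.9, -3.2, 97.7, 'pk', np.float64(145.4), 'side', 178, -1.9, -7.3, 99.7, 'pk', np.float64(143.9)]
41.875 ['wrist', 1392, -8.8, -17.9, 96.3, 'pk', np.float64(143.8), 'top', 131, -7.1, -2.8, 97.6, 'pk', np.float64(144.7), 'side', 181, -1.4, -7.7, 99.3, 'pk', np.float64(145.1)]
side 80 98 70 [[-23.3, -27.6, 81.6], [-3.1, -21.5, 93.4], [19.3, 19.8, 97.9]]
side 100 120 83 [[-21.7, -25.1, 100.2], [-0.7, -3.3, 101.4], [20.1, 16.9, 117.5]]
side 120 138 22 [[-13.6, -6.0, 122.0], [-5.2, -2.8, 131.8], [14.1, 2.1, 1
[... 898 characters left out ...]
, 165.4], [-3.9, 6.0, 167.0], [-1.5, 9.0, 172.3]]
top 232 318 107 [[-16.2, -19.9, 236.3], [-15.0, 1.1, 278.5], [-6.6, 21.4, 317.1]]
top 345 362 39 [[-9.9, -8.4, 353.8], [-2.5, 2.7, 357.0], [3.0, 23.2, 361.3]]
wrist 80 98 1768 [[-25.0, -26.3, 80.5], [-16.6, -20.3, 87.4], [6.2, 4.3, 97.7]]
wrist 100 120 239 [[9.3, -4.6, 100.8], [10.8, -3.1, 110.4], [13.4, -0.0, 119.7]]
wrist 120 138 557 [[-14.2, -8.1, 121.5], [-3.5, -3.4, 132.1], [10.4, 6.5, 137.7]]
wrist 128 134 213 [[-13.7, -5.0, 128.2], [-3.6, -3.1, 131.5], [7.6, -0.2, 133.8]]
wrist 138 146 281 [[-6.9, -12.4, 138.2], [-3.3, -4.3, 140.7], [-0.2, 10.1, 145.4]]
wrist 146 165 181 [[-4.5, -14.2, 146.5], [-3.1, -11.6, 150.7], [-0.8, -4.6, 153.9]]
```

```bash
python3 - <<'E'
from hk import *
out=[]
for f,k in(('w10',(160,120)),('s10',(80,60))):
    d=load(f);r=st(cloud(d)[...,:3].reshape(-1,3));x,y,z=r.T
    m=((abs(x+2)<8)&(abs(y+2)<16)&(z>128)&(z<160)).reshape(420,560);v,u=np.nonzero(m);cu,cv_=int(np.median(u)),int(np.median(v));print(f,cu,cv_)
    x0=min(max(cu-k[0]//2,0),560-k[0]);y0=min(max(cv_-k[1]//2,0),420-k[1])
    out.append(cv2.resize(d['img'][y0:y0+k[1],x0:x0+k[0]],(400,300),interpolation=cv2.INTER_CUBIC))
cv2.imwrite('pics/c10.png',np.hstack(out)[:,:,::-1])
E
```

```text
w10 388 358
s10 291 216
```

View pics/c10.png

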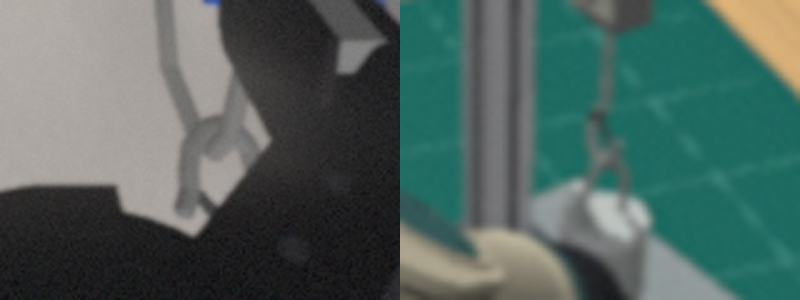

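The wrist crop (upside down) shows the bail lying in the hook's bottom (215,140). The dark latch bar (205,200) reaches the inside of the hook's tip (185,205), so the latch is shut. The side crop shows the tin hanging free under the balance. Handing in.

```bash
python3 -c "
from h import *
s=read_state();print(s['clock'],abs(s['qd']).max());print(finish_job())"
```

```text
42.025 0.0025801353948580303
the job is handed in; nothing more can be done
None
```

The larger grey tin now hangs from the spring balance, which hangs by its eye on the stand's hook. I handed the job in at 42.0 s of the 72 s allowed.

**What I did:**
- I lifted the balance out of its holder, threaded its eye over the stand's hook and let go once it carried nearly all its own weight.
- I pushed the tin's bail past the latch, then lowered it along the spring until the wrist force was about 0.2 N, eased it down slightly further and let go.
- The tin weighs about 6.8 N (0.69 kg) by the wrist force.

**Last checks:**
- **Seating:** the eye is at seat height. The bail lies in the bottom of the lower hook with the latch bar closed against the tip.
- **Stillness:** three repeated camera measurements over 0.3 s showed no bobbing. The arm is clear and stationary.

**What went less well:**
- **Pressing on the stand:** while seating the eye I briefly pushed the balance down with about 15 N, then backed off before letting go. That goes against your instruction not to force it onto the stand.
- **Retreat from the tin:** the arm hit its joint limits, so the gripper drifted sideways by about 10 mm. I re-centred it and backed out at a different angle. The measured force stayed within its noise, so I saw no sign of a touch.
- **Bail height:** during the lowering the bail measured 2–4 mm above the calculated seat, about the limit of what I could measure.

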